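# Pack axles and wheels in the tray in two layers

## Task

Put the finished parts away in the upper tray of the tray unit: pull the tray right out by its handle, stand all the grey wheel axle assemblies on its floor on their plates, spread so that they carry the separator sheet, lay the separator sheet level on top of them with its tab up, and lay all the loose yellow-hubbed wheels flat on the sheet. Then push the tray fully shut. Leave the jar, the scoop and the orange lever alone.

Things in the scene. Friction and masses are not known exactly. Their poses are not given: they have to be found in the camera images.
- tier: the tray unit, fixed to the cart: two equal pale translucent shells stacked, 166 mm deep, 236 mm wide, 186 mm high (two low lugs on top: 190). Origin on the cart top; x points into the unit, so its open front faces -x, at x = -75 mm; y along its width. The lower tray is full, fixed and not part of the job (its handle stands at x = -123 mm, z = 65 mm).
- drawer (a joint): how far the upper frosted tray is pulled out of the unit along its -x, m: 0 fully shut, 0.15 fully out against its stop. It may start up to 20 mm out. It slides level, takes about 2 N plus a little more with speed, stays where it is left and has no latch.
- drawer_handle (a point): middle of the upper tray's grey bar handle, 158 mm above the cart top. Bar 110 mm long along y, 12 mm thick (x) and 12 mm high, 36 mm free between it and the tray's front, on two 10 mm wide posts at y = +46 and -46 mm. x points into the unit (the tray opens along -x), z up.
- drawer_floor (a point): centre of the upper tray's inner floor, moving with the tray, 104 mm above the cart top; x into the unit, z up. Inside: 150 mm along x, 210 mm along y; side and back walls (4 mm) rise 48 mm above the floor, the front (6 mm) 73 mm. Roof of the bay: 74 mm above the floor. Fully out, the inside is clear of the unit. The handle is at x = -123, z = +54 mm from here.
- sheet_tab (a point): middle of the separator sheet's upright orange tab. Sheet: stiff off-white plate 130 mm (x) by 190 mm (y), 4 mm thick, about 90 g. Tab in its middle: 40 mm long (x), 10 mm thick (y), rising 28 mm from the plate; this point is 18 mm above the plate's underside, 14 mm above its top face. z points up on the tab side. Starts flat on the cart, tab up.
- axle1_mid (a point): middle of a grey wheel axle assembly (2 or 3 present, None if absent), 17 mm above its underside. Base plate 42 (x) by 32 mm (y), 4 thick; on it a block 30 (x) by 22 mm (y), top 31 mm above the underside; thin axle along x at 21 mm, 82 mm long; on it wheels of 26 mm diameter between x = 27 and 37 mm either side, tops at 34 mm, clear of the ground. 70 g; starts on its plate, z up.
- axle2_mid (a point): middle of a grey wheel axle assembly (2 or 3 present, None if absent), 17 mm above its underside. Base plate 42 (x) by 32 mm (y), 4 thick; on it a block 30 (x) by 22 mm (y), top 31 mm above the underside; thin axle along x at 21 mm, 82 mm long; on it wheels of 26 mm diameter between x = 27 and 37 mm either side, tops at 34 mm, clear of the ground. 70 g; starts on its plate, z up.
- axle3_mid (a point): middle of a grey wheel axle assembly (2 or 3 present, None if absent), 17 mm above its underside. Base plate 42 (x) by 32 mm (y), 4 thick; on it a block 30 (x) by 22 mm (y), top 31 mm above the underside; thin axle along x at 21 mm, 82 mm long; on it wheels of 26 mm diameter between x = 27 and 37 mm either side, tops at 34 mm, clear of the ground. 70 g; starts on its plate, z up.
- wheel1_mid (a point): centre of a loose wheel lying flat (1 to 3 present, None if absent): dark grey tyre 36 mm diameter, 16 mm thick, yellow hub, about 30 g; both faces alike. This point is 8 mm above the face it lies on.
- wheel2_mid (a point): centre of a loose wheel lying flat (1 to 3 present, None if absent): dark grey tyre 36 mm diameter, 16 mm thick, yellow hub, about 30 g; both faces alike. This point is 8 mm above the face it lies on.
- wheel3_mid (a point): centre of a loose wheel lying flat (1 to 3 present, None if absent): dark grey tyre 36 mm diameter, 16 mm thick, yellow hub, about 30 g; both faces alike. This point is 8 mm above the face it lies on.
- jar: bystander: glass jar with aluminium screw lid, 72 mm diameter, 110 mm high; origin centre of its underside
- scoop: bystander: stainless scoop, 190 mm long along x (blade 90 mm to +x, handle 100 mm to -x), 60 mm wide, 30 mm high; origin where the handle meets the blade, at the underside
- prylever: bystander: flat orange plastic prying lever, 113 mm long along x, 34 mm wide, 9 mm high; origin at its underside, near the middle
Mind the look-alikes: they are no part of the job. What is shaped like the part that bears axle2_mid but blue is not meant. What is shaped like the part that bears axle1_mid but purple is not meant.

How it is judged (in metres and radians):
On the way, in this order (a step that is already met when the one before it is completed fails the run):
1. the upper tray is pulled out at least 13 cm (value of joint drawer above 0.13 m), for 0.2 s.
2. every axle assembly that is there stands upright on the tray's floor (x of axle1_mid in the frame of drawer_floor between -0.07 and 0.07 m and y of axle1_mid in the frame of drawer_floor between -0.1 and 0.1 m and z of axle1_mid in the frame of drawer_floor between 0.011 and 0.023 m and angle between each of axle1_mid, axle2_mid, axle3_mid's own z axis and vertical below 0.12 rad and x of axle2_mid in the frame of drawer_floor between -0.07 and 0.07 m and y of axle2_mid in the frame of drawer_floor between -0.1 and 0.1 m and z of axle2_mid in the frame of drawer_floor between 0.011 and 0.023 m and x of axle3_mid in the frame of drawer_floor between -0.07 and 0.07 m and y of axle3_mid in the frame of drawer_floor between -0.1 and 0.1 m and z of axle3_mid in the frame of drawer_floor between 0.011 and 0.023 m), for 0.2 s.
3. the separator sheet lies level on the axle assemblies in the tray, tab up (x of sheet_tab in the frame of drawer_floor between -0.025 and 0.025 m and y of sheet_tab in the frame of drawer_floor between -0.025 and 0.025 m and z of sheet_tab in the frame of drawer_floor between 0.046 and 0.058 m and angle between sheet_tab's own z axis and vertical below 0.09 rad), for 0.2 s.
4. every loose wheel that is there lies flat on the sheet in the tray (all of step 3 and x of wheel1_mid in the frame of sheet_tab between -0.06 and 0.06 m and y of wheel1_mid in the frame of sheet_tab between -0.09 and 0.09 m and z of wheel1_mid in the frame of sheet_tab between -0.011 and 0 m and x of wheel2_mid in the frame of sheet_tab between -0.06 and 0.06 m and y of wheel2_mid in the frame of sheet_tab between -0.09 and 0.09 m and z of wheel2_mid in the frame of sheet_tab between -0.011 and 0 m and x of wheel3_mid in the frame of sheet_tab between -0.06 and 0.06 m and y of wheel3_mid in the frame of sheet_tab between -0.09 and 0.09 m and z of wheel3_mid in the frame of sheet_tab between -0.011 and 0 m), for 0.2 s.
At the end, for the whole second after the job is handed in: Tray shut within 6 mm. In it every axle present stands on its plate on the floor (upright within 7 deg), the sheet rests on them level within 5 deg, tab up, within 25 mm of the tray's middle and 6 mm of its right height, and every wheel present lies flat on the sheet; the sheet is at rest (all of step 2 and all of step 4 and value of joint drawer below 0.006 m and linear speed of sheet below 0.02 m/s); the robot touches nothing.
It fails at once if the jar is moved more than 3 cm (distance of jar from where it was at the start of the episode above 0.03 m).
It fails at once if the scoop is moved more than 3 cm (distance of scoop from where it was at the start of the episode above 0.03 m).
It fails at once if the orange lever is moved more than 3 cm (distance of prylever from where it was at the start of the episode above 0.03 m).
Of axle1, axle2, axle3 only 2 to 3 are there at a start; the rules pass over those that are not, and their reading is None.
Of wheel1, wheel2, wheel3 only 1 to 3 are there at a start; the rules pass over those that are not, and their reading is None.
At some moment in a run one of axle1, axle2, axle3, wheel1, wheel2, wheel3, sheet may be knocked a few centimetres aside while the robot is not near it.
It also fails if it takes over 210 s, if anything falls off the work surface, if the arm or the gripper's body presses on something with over 40 N, if the wrist force passes 120 N, or if a joint passes its speed limit or range.

## Robot

A 6-joint arm with a two-finger parallel gripper is mounted at the origin on the work surface. World frame = base frame: x ahead of the robot, y to its left, z up, the work surface at z = 0. Lengths are in mm, angles in rad, forces in N, time in s.
With the tool pointing down it reaches from about 400 to 925 mm from the base axis. Payload 12.5 kg.
Tool frame: the origin (TCP) lies at the very end of the fingers, on their centre line; the grasp point (between the pads) lies 19 mm behind it; z points along the fingers, y is the direction in which the jaws open and shut (so a half turn about z gives the same grasp; the last joint's range is limited). The gripper opens to 95 mm and grips with 3 to 60 N. Pads are 20 mm wide; open, the fingers measure 119 mm over their backs; the gripper's body (75 mm by 180 mm) begins 59 mm behind the grasp point.
Start: joints at [-1.432, 0.491, 1.559, -0, 1.092, -0.106], TCP at [151.499, -606.379, 214.661] pointing down, gripper open.
Joint ranges: [-3.1, 3.1], [-0.84, 2.19], [0.05, 2.79], [-1.13, 4.28], [0.06, 2.93], [-2.69, 2.69]. Speed limits (rad/s): [2.22, 2.22, 2.79, 3.14, 3.14, 3.14].

## Interface

Orientations are given as [roll, pitch, yaw] about the fixed x, y, z axes, in that order (R = Rz(yaw) Ry(pitch) Rx(roll)).
In Python, from cell import env, read_camera, get_calibration gives the robot as it stands.
- The arm moves only by the tool arm_command, never from a script. Its argument "targets" is a list of rows, each a list of 3 entries, a list of its own where there are three numbers: the turn, a rotation vector about the tool's x, y, z in rad, then the shift along the tool's x, y, z in m, then the closure in counts, from 0 (fully open) to 255 (shut). In form: [[[rx, ry, rz], [tx, ty, tz], fingers], ...]. A call has 1 to 8 rows; each row is the pose to reach, as a shift and turn from the pose commanded when the call began, along the tool's axes at that moment; what a row does not reach only later rows make up. A row lasts 1/10 s, in which the tool goes at most 50 mm and 8.59 degrees, less where a joint would pass 70% of its speed; a pose out of reach is approached as far as the arm can. A call with a gripper value outside its range is refused whole. The fingers move at their own pace and stop on an object; the grip force is fixed at half the most. Time passes only in rows, so rows that repeat a pose let the fingers close. It gives the time, the measured TCP pose, the force and the opening at its end, in the units of the state.
- env.state(): the state, without advancing time (a new reading comes with each control period).
- read_camera(name): name is "side" or "top"; returns (picture, depth): 480x640x3 uint8, blue, green, red; 480x640 float32, mm along the optical axis (not along the pixel's ray), 0 where there is no reading.
- get_calibration(name): a dict with "vfov" (degrees; the focal length in pixels is half the picture's height over the tangent of half this angle, whatever the lens; pixels are square), "cx", "cy" (the principal point, pixels), "world_from_camera" (4x4, takes a point from camera to world coordinates). Camera axes: x right, y down, z forward; pixel columns grow to the right and rows downward; lengths in mm; the calibration is good to about 2 mm. A picture is of the moment at which its call begins. get_calibration takes no time and is no camera call.
- env.job_done(): hands the job in, once; it reports no verdict.
The state is a dict: "t": time; "joints": joint angles; "qvel": joint speeds; "tau": joint torques, N m; "eef_pos": TCP position; "tcp_rot": TCP orientation; "ft_force": force on the tool from outside, world axes, zero at the start; "moment": the same for the moment, N m; "opening": opening from 0.0 (shut) to 1.0 (fully open).
Only numpy, scipy, OpenCV 4.12 (cv2) and the standard library are available. Lean on these libraries where they do the work, as an engineer would, in place of code of your own. Each camera call takes 0.05 s, during which the arm holds its last target.

## Working session

There is one attempt and no reset: what is moved stays moved. The work goes in short steps, Python scripts to look and compute and a tool call to move; the robot and the scene stay as the last step left them, time stands still between calls to the robot, and variables do not carry over. Pictures are saved under pics/ and viewed, and the job is handed in when it is done.

Besides the shell and the picture viewer there is one more tool, called after ">>>" as name(argument=value, ...), one argument or row to a line, values as JSON. arm_command: Moves the arm, as the interface text tells. Its arguments: {"type":"object","properties":{"targets":{"type":"array"}},"required":["targets"]}

```bash
ls -la; mkdir -p pics; python3 - <<'E'
from cell import env, read_camera, get_calibration
import cv2, numpy as np
print(env.state())
for n in("side","top"):
    im,d=read_camera(n); cv2.imwrite(f"pics/{n}0.png",im); np.save(f"pics/{n}0.npy",d)
    print(n,get_calibration(n),(d>0).mean())
E
```

```text
total 12
drwxr-xr-x  3 agent agent 4096 Dec  6 15:51 .
drwxr-xr-x 23 root  root  4096 Dec  6 15:51 ..
drwxr-xr-x  2 agent agent 4096 Dec  6 15:51 pics
{'t': 0.0, 'joints': array([-1.43159374e+00,  4.91570070e-01,  1.55946238e+00, -1.85667868e-05,
        1.09166995e+00, -1.05570589e-01]), 'qvel': array([-3.87975427e-05,  1.32169638e-03,  1.91420538e-03,  4.88506173e-04,
       -1.82949312e-03, -3.35105793e-04]), 'tau': array([-2.62897656e-04, -6.12644148e+01, -2.58180678e+01,  6.92770234e-02,
        4.82588774e-02, -8.59797728e-05]), 'eef_pos': array([ 151.46182227, -606.11968797,  214.0507581 ]), 'tcp_rot': array([-3.14048735e+00, -1.00563854e-04,  2.44781690e-01]), 'ft_force': array([ 0.21525184, -0.05174975,  0.22362852]), 'moment': array([-0.01590752,  0.00500316,  0.01071645]), 'opening': 0.9970385025618352}
side {'vfov': 55.981661439840614, 'cx': 314.2381069535841, 'cy': 240.74147660266826, 'world_from_camera': array([[-9.98573198e-01, -3.30950147e-02,  4.19080921e-02,
         4.96688676e+02],
       [-5.20592889e-02,  7.78090684e-01, -6.25990989e-01,
         7.52668050e+02],
       [-1.18911151e-02, -6.27279529e-01, -7.78703406e-01,
         9.96632280e+02],
       [ 0.00000000e+00,  0.00000000e+00,  0.00000000e+00,
         1.00000000e+00]])} 0.9958658854166667
top {'vfov': 52.448082247457734, 'cx': 324.84059502303427, 'cy': 240.8162362961516, 'world_from_camera': array([[-2.17728121e-03, -9.94081143e-01,  1.08618321e-01,
         3.77028776e+02],
       [-9.99978035e-01,  1.48439856e-03, -6.45950665e-03,
         6.64287543e+01],
       [ 6.26004088e-03, -1.08629999e-01, -9.94062541e-01,
         1.50483189e+03],
       [ 0.00000000e+00,  0.00000000e+00,  0.00000000e+00,
         1.00000000e+00]])} 0.9961458333333333
```

View pics/top0.png

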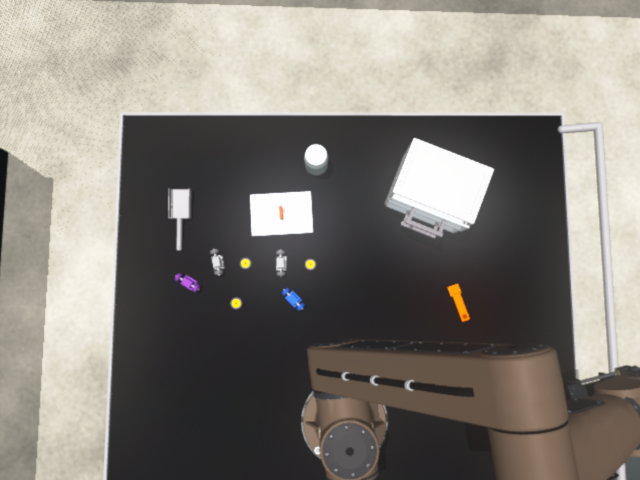

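View pics/side0.png

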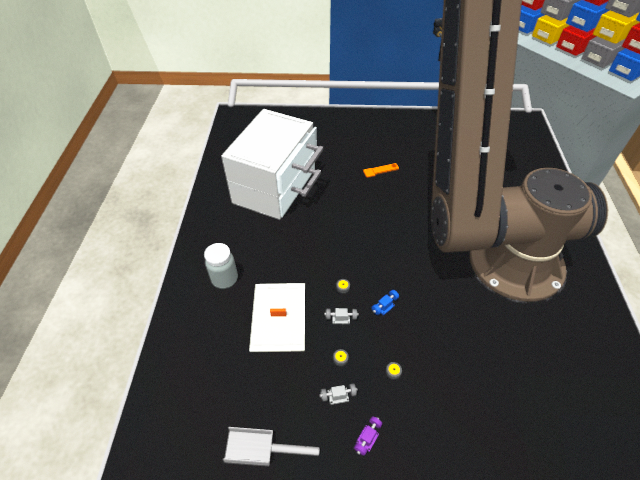

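Top view: the tray unit is at (440,190) with its handle at (423,225), and the sheet tab is at (281,213). Grey axles are at (217,262) and (281,262). The blue (293,299) and purple (187,282) ones are look-alikes and out. The yellow-hubbed wheels are at (245,263), (310,264) and (236,303).

```bash
cat > h.py <<'E'
from cell import env, read_camera, get_calibration
import cv2, numpy as np
from scipy.spatial.transform import Rotation as R
def K(n):
    c=get_calibration(n); f=240/np.tan(np.radians(c["vfov"]/2)); return f,c["cx"],c["cy"],np.array(c["world_from_camera"])
def cloud(n,d):
    f,cx,cy,T=K(n); v,u=np.mgrid[0:480,0:640]
    p=np.stack([(u-cx)/f*d,(v-cy)/f*d,d],-1); w=p@T[:3,:3].T+T[:3,3]; w[d<=0]=np.nan; return w
def onplane(n,u,v,z):
    f,cx,cy,T=K(n); r=T[:3,:3]@np.array([(u-cx)/f,(v-cy)/f,1.]); o=T[:3,3]; return o+r*(z-o[2])/r[2]
def proj(n,p):
    f,cx,cy,T=K(n); q=T[:3,:3].T@(np.asarray(p,float)-T[:3,3]); return np.array([cx+f*q[0]/q[2],cy+f*q[1]/q[2]])
def snap(tag):
    o={}
    for n in("top","side"):
        im,d=read_camera(n); cv2.imwrite(f"pics/{n}{tag}.png",im); np.save(f"pics/{n}{tag}.npy",d); o[n]=(im,d)
    return o
def load(tag): return {n:(cv2.imread(f"pics/{n}{tag}.png"),np.load(f"pics/{n}{tag}.npy")) for n in("top","side")}
def rect(m):
    "minAreaRect in world xy of Nx2 points"
    return cv2.minAreaRect(m.astype(np.float32))
E
cat > meas.py <<'E'
from h import *
import sys
def blobs(mask,lo,hi):
    n,l,s,c=cv2.connectedComponentsWithStats(mask.astype(np.uint8)*255)
    return [(i,s[i],c[i],l==i) for i in range(1,n) if lo<s[i,4]<hi]
def run(o):
    for n in("top","side"):
        im,d=o[n]; w=cloud(n,d); hsv=cv2.cvtColor(im,cv2.COLOR_BGR2HSV); H,S,V=[hsv[...,i].astype(int) for i in range(3)]
        print("==",n)
        for i,s,c,m in blobs((H>22)&(H<35)&(S>150)&(V>120),8,400):
            print(" yellow px",c.round(1),s[4],"xy z16:",onplane(n,*c,16)[:2].round(1),"depth z",np.nanmedian(w[m][:,2]).round(1))
        for i,s,c,m in blobs((H<14)&(S>150)&(V>120),8,2000):
            p=w[m]; r=rect(p[:,:2]); print(" orange px",c.round(1),s[4],"rect",np.round(r[0],1),np.round(r[1],1),round(r[2],1),"z",np.nanpercentile(p[:,2],[5,50,95]).round(1))
        box=(w[...,0]>350)&(w[...,0]<900)&(w[...,1]>-400)&(w[...,1]<450)
        for i,s,c,m in blobs((S<60)&(V>70)&(w[...,2]<60)&box&(w[...,2]>-8),40,8000):
            p=w[m]; r=rect(p[:,:2]); print(" grey px",c.round(1),s[4],"rect",np.round(r[0],1),np.round(r[1],1),round(r[2],1),"z",np.nanpercentile(p[:,2],[5,50,95]).round(1))
if __name__=="__main__":
    run(load(sys.argv[1]) if len(sys.argv)>1 else snap("x"))
E
python3 meas.py 0
python3 - <<'E'
from h import *
o=load("0")
for n in("top","side"):
    im,d=o[n]; w=cloud(n,d)
    m=(abs(w[...,2]-187)<6)&(w[...,0]>500)&(w[...,1]<0); p=w[m]; r=rect(p[:,:2]); print(n,"tier top",r,cv2.boxPoints(r).round(1).tolist(),m.sum(), np.median(p[:,2]))
    m=(w[...,0]>550)&(w[...,0]<720)&(w[...,1]<-80)&(w[...,1]>-300)&(abs(w[...,2]-160)<8)
    p=w[m]; print("handle",m.sum(),rect(p[:,:2]))
a=cv2.imread("pics/top0.png")[130:330,160:340]; b=cv2.imread("pics/side0.png")[260:470,210:430]
cv2.imwrite("pics/c1.png",np.hstack([cv2.resize(a,(400,444)),cv2.resize(b,(400,444))]))
E
```

```text
== top
 yellow px [244.9 262.9] 49 xy z16: [472.2 301.1] depth z 17.3
 yellow px [309.9 263.9] 47 xy z16: [468.7 102.5] depth z 16.3
 yellow px [235.6 302.6] 54 xy z16: [351.9 327.4] depth z 16.0
 orange px [280.8 211.8] 12 rect [626.9 191.1] [30.9  3.2] 7.3 z [28.  31.5 34.9]
 orange px [464.5 316.1] 15 rect [ 310.1 -367.8] [10.7  9.9] 33.0 z [ 4.7  8.5 12.5]
 grey px [440.9 147.1] 83 rect [ 842.3 -311.5] [188.5  14.6] 70.9 z [-5.3 -0.4  4.4]
 grey px [287.7 217.9] 7073 rect [638.8 177.1] [412.7 297.2] 5.9 z [-4.8  1.3 10.1]
 grey px [423.7 216.4] 1024 rect [ 652.  -241.4] [357.8 187.5] 35.9 z [-5.5  0.8 46.6]
 grey px [422.6 220.5] 165 rect [ 601.  -243.9] [78.9 11.6] 67.5 z [-3.4  6.6 53.5]
 grey px [216.8 261.8] 275 rect [478.2 389. ] [85.9 37.8] 8.6 z [-1.8 24.6 34.9]
 grey px [244.9 262.6] 67 rect [472.9 303.5] [38.5 37.4] 88.3 z [-3.4 12.9 21.5]
== side
 yellow px [342.8 283.9] 66 xy z16: [468.2 104.3] depth z 15.9
 yellow px [340.3 355.6] 84 xy z16: [471.5 302.4] depth z 15.6
 yellow px [393.9 368.8] 95 xy z16: [349.8 328.6] depth z 16.4
 orange px [534.4   3.9] 121 rect [ -3
[... 3270 characters left out ...]
 67.97429656982422) [[555.0, -342.79998779296875], [723.7000122070312, -411.0], [813.4000244140625, -189.5], [644.5999755859375, -121.19999694824219]] 4860 185.91164571792638
handle 341 ((612.9855346679688, -192.32192993164062), (205.78514099121094, 92.77490997314453), 45.449684143066406)
side tier top ((689.3981323242188, -267.34490966796875), (243.61476135253906, 170.16555786132812), 67.53337860107422) [[564.2000122070312, -347.3999938964844], [721.5, -412.3999938964844], [814.5999755859375, -187.3000030517578], [657.2999877929688, -122.30000305175781]] 3179 184.75658634132162
handle 465 ((614.1751708984375, -191.67466735839844), (206.68569946289062, 94.09382629394531), 44.736412048339844)
```

View pics/c1.png

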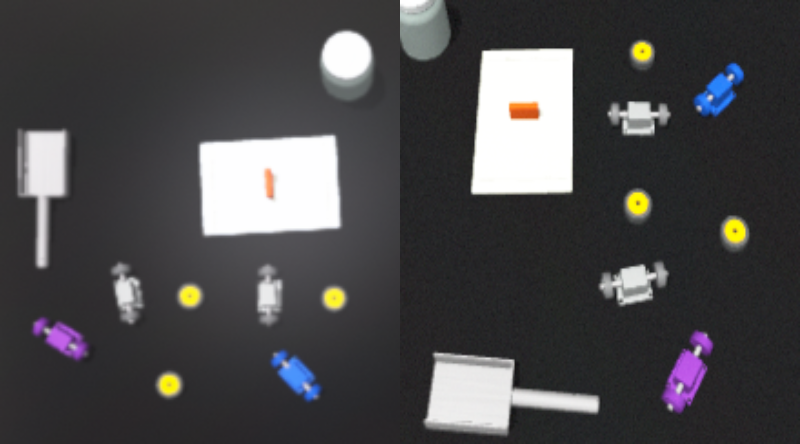

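```bash
python3 - <<'E'
from h import *
o=load("0")
yaw=np.radians(-22.2); O=np.array([684,-265.6]); 
for n in("top","side"):
    im,d=o[n]; w=cloud(n,d); q=(w[...,:2]-O)@np.array([[np.cos(yaw),-np.sin(yaw)],[np.sin(yaw),np.cos(yaw)]])
    m=(abs(w[...,2]-160)<9)&(q[...,0]<-95)&(q[...,0]>-190)&(abs(q[...,1])<90)
    print(n,m.sum(),np.nanpercentile(q[m],[2,10,50,90,98],axis=0).round(1).tolist())
    hi=(w[...,2]>182)&(w[...,2]<189)&(abs(q[...,0])<130)&(abs(q[...,1])<150)
    p=q[hi]; print("top face",np.percentile(p,[0.5,2,50,98,99.5],axis=0).round(1).tolist())
    # yaw from back edge line fit
    for y0 in(-80,-40,0,40,80):
        s=p[abs(p[:,1]-y0)<12]; print(y0,np.percentile(s[:,0],[1,99]).round(1),end=" ")
    for x0 in(-40,0,40,70):
        s=p[abs(p[:,0]-x0)<12]; print(x0,np.percentile(s[:,1],[1,99]).round(1),end=" ")
    print()
a=cv2.imread("pics/top0.png")[130:250,370:510]; b=cv2.imread("pics/side0.png")[100:220,210:350]
cv2.imwrite("pics/c2.png",np.hstack([cv2.resize(a,(400,343)),cv2.resize(b,(400,343))]))
E
```

```text
top 276 [[-137.9, -52.3], [-137.1, -48.2], [-129.4, -1.4], [-105.5, 47.2], [-97.2, 52.0]]
top face [[-75.9, -118.1], [-73.4, -114.7], [6.0, -1.3], [87.1, 114.1], [89.7, 117.4]]
-80 [-75.1  89.2] -40 [-73.6  88.2] 0 [-74.9  88.8] 40 [-75.3  88. ] 80 [-76.3  88.2] -40 [-117.2  116.2] 0 [-117.1  116.1] 40 [-116.9  116.2] 70 [-116.9  116. ] 
side 265 [[-139.8, -53.2], [-139.0, -45.9], [-130.6, 5.5], [-103.6, 50.2], [-97.1, 53.4]]
top face [[-77.7, -117.8], [-75.7, -112.3], [2.3, 11.1], [85.1, 117.1], [88.0, 119.4]]
-80 [-76.3  87.3] -40 [-75.3  87.4] 0 [-77.8  85.8] 40 [-77.2  87.3] 80 [-76.8  85. ] -40 [-113.1  117.3] 0 [-117.1  118.9] 40 [-115.9  119.1] 70 [-115.   118.6]
```

View pics/c2.png

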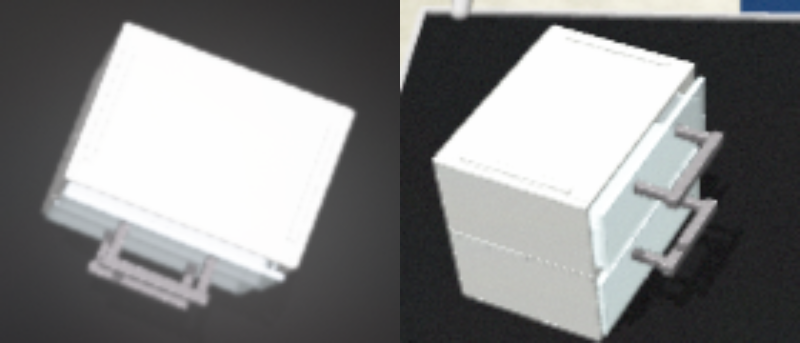

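```bash
cat > plan.py <<'E'
# usage: plan.py x y z yaw_deg [roll..]: prints shift/turn in tool axes from the measured pose to a tool-down pose
from h import *
import sys
def go(x,y,z,yawd,s=None):
    s=s or env.state(); Rt=R.from_euler("xyz",s["tcp_rot"]); Rg=R.from_euler("xyz",[np.pi,0,np.radians(yawd)])
    p=Rt.inv().apply(np.array([x,y,z])-s["eef_pos"])/1000; r=(Rt.inv()*Rg).as_rotvec()
    print("t",round(s["t"],2),"pos",s["eef_pos"].round(1),"yaw",np.degrees(s["tcp_rot"][2]).round(1),"F",s["ft_force"].round(1),"op",round(s["opening"],3))
    print("  turn",r.round(3).tolist(),"shift",p.round(4).tolist(), "rows>=",max(np.linalg.norm(p)/.05,np.degrees(np.linalg.norm(r))/8.59).round(1))
if __name__=="__main__":
    a=[float(v) for v in sys.argv[1:]]; go(*a[:4])
E
python3 plan.py 562 -216 240 67.8
```

```text
t 0.1 pos [ 151.5 -606.1  214.1] yaw 14.0 F [ 0.5 -0.2 -0.5] op 1.002
  turn [-0.001, -0.001, -0.939] shift [0.4928, -0.279, -0.0255] rows>= 11.3
```

>>> arm_command(
  targets=[
    [[0,0,-0.13],[0.043,-0.024,-0.025],148],
    [[0,0,-0.26],[0.086,-0.048,-0.025],148],
    [[0,0,-0.39],[0.129,-0.072,-0.025],148],
    [[0,0,-0.52],[0.172,-0.096,-0.025],148],
    [[0,0,-0.65],[0.215,-0.12,-0.025],148],
    [[0,0,-0.78],[0.258,-0.144,-0.025],148],
    [[0,0,-0.91],[0.3,-0.168,-0.025],148],
    [[0,0,-0.939],[0.343,-0.192,-0.025],148],
  ],
)

```text
t: 0.9
eef_pos: [438.8, -335.3, 239.6]
tcp_rot: [-3.141, 0.0, 1.188]
ft_force: [0.9, -0.4, -0.4]
opening: 0.432
```

```bash
python3 plan.py 562 -216 240 67.8
```

```text
t 0.9 pos [ 438.8 -335.3  239.6] yaw 68.1 F [ 0.9 -0.4 -0.4] op 0.432
  turn [-0.0, 0.0, 0.005] shift [0.1566, 0.0698, -0.0005] rows>= 3.4
```

>>> arm_command(
  targets=[
    [[0,0,0.005],[0.04,0.018,0],148],
    [[0,0,0.005],[0.08,0.036,0],148],
    [[0,0,0.005],[0.12,0.054,0],148],
    [[0,0,0.005],[0.1566,0.07,0],148],
    [[0,0,0.005],[0.1566,0.07,0],148],
  ],
)

```text
t: 1.4
eef_pos: [564.0, -215.2, 239.1]
tcp_rot: [-3.141, -0.001, 1.183]
ft_force: [0.6, 0.4, -0.3]
opening: 0.414
```

```bash
python3 plan.py 562 -216 143 67.8; python3 meas.py | grep -E "==|grey|yellow"; python3 -c "
import cv2;a=cv2.imread('pics/sidex.png')[60:240,200:440];cv2.imwrite('pics/c3.png',cv2.resize(a,(800,600)))"
```

```text
t 1.4 pos [ 564.  -215.2  239.1] yaw 67.8 F [ 0.6  0.4 -0.3] op 0.414
  turn [-0.0, -0.001, -0.001] shift [-0.0016, -0.0016, 0.0961] rows>= 1.9
== top
 yellow px [244.9 262.9] 49 xy z16: [472.2 301.1] depth z 15.2
 yellow px [310.  263.9] 46 xy z16: [468.7 102.3] depth z 16.4
 yellow px [235.6 302.6] 54 xy z16: [351.9 327.4] depth z 16.5
 grey px [439.9 146.8] 82 rect [ 841.7 -310. ] [187.8  16.8] 71.1 z [-5.6 -1.2  4.9]
 grey px [287.7 218. ] 7506 rect [637.5 177.8] [407.8 308.5] 7.6 z [-4.9  1.2  9.8]
 grey px [394.3 194.5] 219 rect [ 724.9 -162.5] [ 64.9 208.9] 88.0 z [-3.2 18.7 56.5]
 grey px [216.9 261.7] 279 rect [478.5 389.2] [86.4 39.5] 9.8 z [-4.  23.3 34.6]
 grey px [244.9 262.7] 68 rect [472.8 302.9] [37.7 37.5] 89.3 z [-1.5 10.9 19.2]
== side
 yellow px [342.8 283.9] 66 xy z16: [468.2 104.3] depth z 15.7
 yellow px [340.4 355.6] 86 xy z16: [471.3 302.4] depth z 16.2
 yellow px [393.9 368.8] 95 xy z16: [349.8 328.6] depth z 16.5
 grey px [261.1 202.5] 978 rect [ 770.  -247.1] [148.  348.5] 59.4 z [-2.2 27.2 57.1]
 grey px [303.2 180. ] 155 rect [ 588.8 -260.3] [119.3  21.8] 68.4 z [-1.3 31.  57.1]
 grey px [223.8 278.7] 382 rect [798.8  92.5] [55.3 98.8] 76.2 z [ 0.  30.3 56.9]
 grey px [342.6 286.6] 72 rect [469.5 103.7] [36.3 37.6] 71.4 z [ 0.4 12.9 17.3]
 grey px [277.9 317.9] 3501 rect [628.9 193.7] [133.6 197.2] 3.0 z [-0.1  3.3  6.5]
 grey px [340.6 315.2] 388 rect [471.2 190. ] [44.6 85.1] 89.3 z [-0.5 23.8 33. ]
 grey px [340.1 357.8] 92 rect [472.2 302.9] [35.4 37.1] 75.7 z [ 3.5 13.9 17.6]
 grey px [389.4 370.9] 55 rect [359.2 326.3] [17.2 41.1] 1.1 z [ 0.6 14.  17.4]
 grey px [337.8 393.7] 498 rect [473.4 385.9] [87.6 40.5] 11.3 z [-0.5 25.6 33.7]
```

View pics/c3.png

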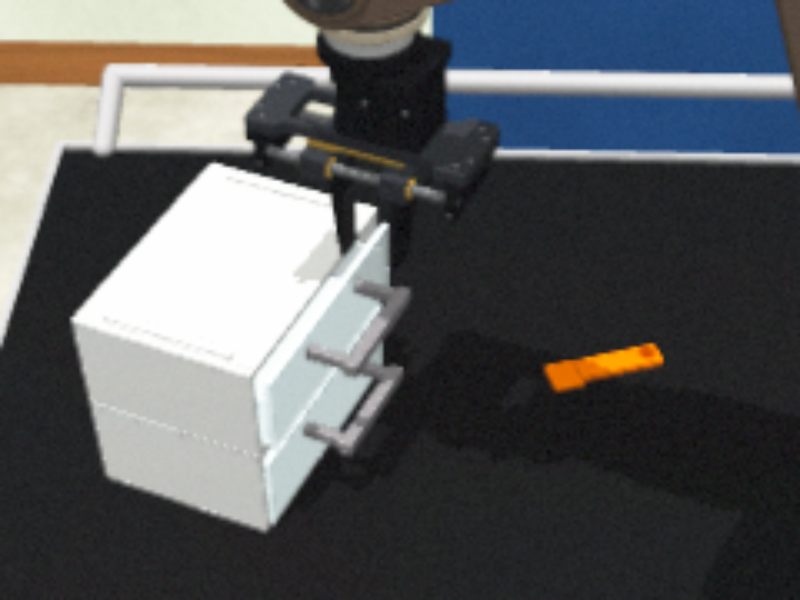

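View pics/topx.png

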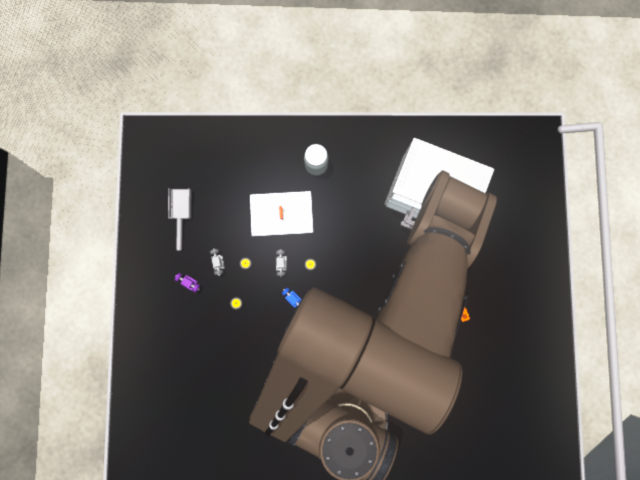

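The gripper hovers over the tray front: its fingers are at crop (370,230) and the upper bar is at (375,325). The floor that was hidden holds no third axle, so there are 2 axles and 3 wheels. Now going down onto the bar.

>>> arm_command(
  targets=[
    [[0,0,0],[-0.0015,-0.0015,0.03],148],
    [[0,0,0],[-0.0015,-0.0015,0.06],148],
    [[0,0,0],[-0.0015,-0.0015,0.08],148],
    [[0,0,0],[-0.0015,-0.0015,0.096],148],
    [[0,0,0],[-0.0015,-0.0015,0.096],148],
  ],
)

```text
t: 2.0
eef_pos: [558.0, -219.9, 141.7]
tcp_rot: [-3.138, -0.0, 1.177]
ft_force: [0.1, -0.2, 0.7]
opening: 0.421
```

>>> arm_command(
  targets=[
    [[0,0,0],[0,0,0],255],
    [[0,0,0],[0,0,0],255],
    [[0,0,0],[0,0,0],255],
    [[0,0,0],[0,0,0],255],
    [[0,0,0],[0,0,0],255],
    [[0,0,0],[0,0,0],255],
  ],
)

```text
t: 2.6
eef_pos: [559.9, -219.3, 144.3]
tcp_rot: [3.141, 0.0, 1.179]
ft_force: [-1.7, -1.5, 5.9]
opening: 0.121
```

```bash
python3 plan.py 562 -216 143 67.8
```

```text
t 2.6 pos [ 559.9 -219.3  144.3] yaw 67.6 F [-1.7 -1.5  5.9] op 0.121
  turn [0.001, 0.0, -0.004] shift [0.0039, 0.0007, 0.0013] rows>= 0.1
```

>>> arm_command(
  targets=[
    [[0,0,0],[0,-0.012,0],255],
    [[0,0,0],[0,-0.03,0],255],
    [[0,0,0],[0,-0.05,0],255],
    [[0,0,0],[0,-0.07,0],255],
    [[0,0,0],[0,-0.09,0],255],
    [[0,0,0],[0,-0.11,0],255],
    [[0,0,0],[0,-0.126,0],255],
    [[0,0,0],[0,-0.138,0],255],
  ],
)

```text
t: 3.4
eef_pos: [431.9, -167.6, 144.3]
tcp_rot: [3.139, 0.002, 1.18]
ft_force: [-2.8, -11.2, 2.1]
opening: 0.126
```

>>> arm_command(
  targets=[
    [[0,0,0],[0,0,0],255],
    [[0,0,0],[0,0,0],255],
  ],
)

```text
t: 3.6
eef_pos: [431.8, -167.5, 144.2]
tcp_rot: [3.14, 0.002, 1.18]
ft_force: [-7.1, -10.3, 5.4]
opening: 0.125
```

```bash
python3 plan.py 562 -216 143 67.8
```

```text
t 3.6 pos [ 431.8 -167.5  144.2] yaw 67.6 F [ -7.1 -10.3   5.4] op 0.125
  turn [0.001, 0.002, -0.004] shift [0.0048, 0.1388, 0.0014] rows>= 2.8
```

>>> arm_command(
  targets=[
    [[0,0,0],[0,0,0],160],
    [[0,0,0],[0,0,0],160],
    [[0,0,0],[0,0,0],160],
    [[0,0,0],[0,0,0],160],
    [[0,0,0],[0,0,-0.03],160],
    [[0,0,0],[0,0,-0.07],160],
    [[0,0,0],[0,0,-0.1],160],
    [[0,0,0],[0,0,-0.12],160],
  ],
)

```text
t: 4.4
eef_pos: [432.5, -166.4, 265.8]
tcp_rot: [3.139, 0.0, 1.179]
ft_force: [0.4, 0.1, -0.8]
opening: 0.37
```

```bash
cat > tier.py <<'E'
from h import *
import sys
yaw=np.radians(-22.2); O=np.array([683.5,-265.5]); M=np.array([[np.cos(yaw),-np.sin(yaw)],[np.sin(yaw),np.cos(yaw)]])
def tier(w): return (w[...,:2]-O)@M
def world(x,y): return O+M@np.array([x,y])
if __name__=="__main__":
  o=snap(sys.argv[1])
  for n in("top","side"):
    im,d=o[n]; w=cloud(n,d); q=tier(w)
    m=(abs(w[...,2]-160)<9)&(q[...,0]<-250)&(q[...,0]>-330)&(abs(q[...,1])<70)
    print(n,"handle",m.sum(),np.nanpercentile(q[m],[2,10,50,90,98],axis=0).round(1).tolist() if m.sum() else "")
    m=(abs(w[...,2]-104)<5)&(q[...,0]<-60)&(q[...,0]>-240)&(abs(q[...,1])<125)
    print("floor",m.sum(),np.nanpercentile(q[m],[1,50,99],axis=0).round(1).tolist() if m.sum() else "")
    m=(abs(w[...,2]-152)<5)&(q[...,0]<-80)&(q[...,0]>-230)&(abs(q[...,1])<125)
    print("walls",m.sum(),np.nanpercentile(q[m],[1,50,99],axis=0).round(1).tolist() if m.sum() else "")
E
python3 tier.py 2; python3 plan.py 471 190 120 0; python3 -c "
import cv2,numpy as np
a=cv2.imread('pics/top2.png')[120:320,340:540];b=cv2.imread('pics/side2.png')[80:280,200:400];cv2.imwrite('pics/c4.png',np.hstack([cv2.resize(x,(400,400)) for x in(a,b)]))"
```

```text
top handle 79 [[-275.7, 21.3], [-274.5, 24.1], [-267.7, 41.7], [-256.4, 50.2], [-251.0, 53.3]]
floor 2113 [[-210.2, -103.9], [-117.8, 32.2], [-71.0, 100.7]]
walls 121 [[-228.0, -109.9], [-138.5, 104.8], [-80.6, 108.3]]
side handle 214 [[-277.6, -52.8], [-277.0, -46.0], [-270.7, 5.6], [-257.1, 49.7], [-252.0, 54.3]]
floor 1857 [[-228.9, -108.6], [-135.5, -15.1], [-71.9, 109.5]]
walls 241 [[-229.8, -111.2], [-176.8, 65.4], [-81.7, 111.3]]
t 4.5 pos [ 433.  -166.7  265.9] yaw 67.6 F [ 1.  -0.1 -0.3] op 0.373
  turn [0.004, -0.002, 1.179] shift [0.3443, -0.1017, 0.1453] rows>= 7.9
```

View pics/c4.png

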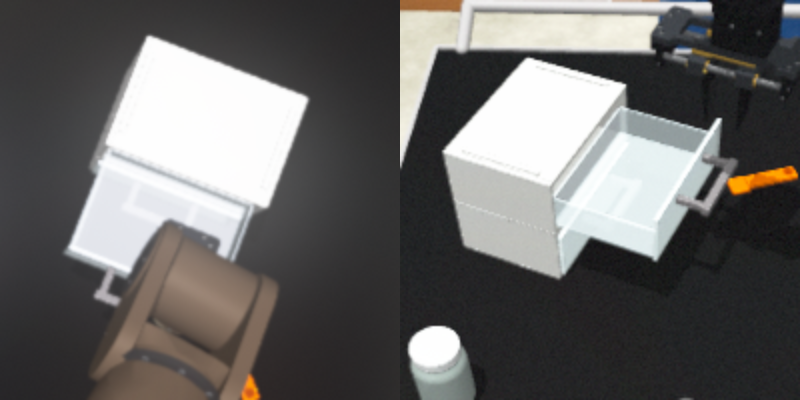

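The tray is out (handle at crop (710,185), about 148 mm). Next, the axle poses.

```bash
cat > ax.py <<'E'
from h import *
import sys
def ax(o,c,rad=55,zlo=12):
    for n in("top","side"):
        im,d=o[n]; w=cloud(n,d); hsv=cv2.cvtColor(im,cv2.COLOR_BGR2HSV)
        m=(np.hypot(w[...,0]-c[0],w[...,1]-c[1])<rad)&(w[...,2]>zlo)&(w[...,2]<42)&(hsv[...,1]<70)
        p=w[m]; q=p[:,:2]; mu=q.mean(0); _,_,V=np.linalg.svd(q-mu,full_matrices=False); r=rect(q)
        t=p[p[:,2]>27]; 
        print(n,len(p),"mean",mu.round(1),"pca",round(np.degrees(np.arctan2(V[0,1],V[0,0])),1),"rect",np.round(r[0],1),np.round(r[1],1),round(r[2],1),"top pts",np.median(t[:,:2],axis=0).round(1),"zmax",np.percentile(p[:,2],95).round(1))
if __name__=="__main__":
    o=load(sys.argv[1])
    for c in((471,190),(474,388)): ax(o,c)
E
python3 ax.py 2; python3 ax.py x
```

```text
top 153 mean [472.9 192.9] pca -177.4 rect [474.7 193. ] [24.7 79.9] 90.0 top pts [473.7 192.7] zmax 35.3
side 269 mean [472.5 197.5] pca -178.5 rect [471.7 195. ] [78.5 24.8] 1.1 top pts [469.6 196.1] zmax 33.8
top 168 mean [477.1 387.5] pca -166.7 rect [477.4 387.8] [81.3 24.9] 11.9 top pts [477.3 387.9] zmax 34.4
side 349 mean [474.6 391.7] pca 12.5 rect [475.1 389.7] [80.5 26.3] 12.3 top pts [473.5 390.6] zmax 34.2
top 153 mean [473. 193.] pca -177.4 rect [474.5 193.3] [79.7 25.2] 0.1 top pts [473.6 192.7] zmax 37.5
side 269 mean [472.5 197.6] pca -178.8 rect [471.7 195.3] [78.4 24.9] 1.6 top pts [471.8 196.1] zmax 33.6
top 171 mean [477.  387.2] pca -167.0 rect [477.2 388.3] [80. 24.] 12.8 top pts [477.1 388.8] zmax 35.3
side 347 mean [474.3 391.7] pca 12.3 rect [475.2 390.2] [80.4 25.6] 13.6 top pts [473.5 390.5] zmax 34.2
```

```bash
python3 plan.py 473 194 110 1.5
```

```text
t 4.5 pos [ 433.  -166.7  265.9] yaw 67.6 F [ 1.  -0.1 -0.3] op 0.373
  turn [0.004, -0.002, 1.153] shift [0.3488, -0.1015, 0.1553] rows>= 7.9
```

>>> arm_command(
  targets=[
    [[0,0,0.144],[0.044,-0.013,0.0],100],
    [[0,0,0.288],[0.087,-0.025,0.02],100],
    [[0,0,0.432],[0.131,-0.038,0.05],100],
    [[0,0,0.577],[0.175,-0.05,0.08],100],
    [[0,0,0.72],[0.218,-0.063,0.1],100],
    [[0,0,0.865],[0.262,-0.076,0.12],100],
    [[0,0,1.01],[0.305,-0.089,0.14],100],
    [[0.004,-0.002,1.153],[0.349,-0.1015,0.155],100],
  ],
)

```text
t: 5.3
eef_pos: [466.7, 154.3, 122.9]
tcp_rot: [-3.14, 0.004, 0.103]
ft_force: [0.3, -1.0, 0.3]
opening: 0.605
```

>>> arm_command(
  targets=[
    [[0,0,0],[0,0,0],100],
    [[0,0,0],[0,0,0],100],
  ],
)

```text
t: 5.5
eef_pos: [466.7, 153.3, 123.6]
tcp_rot: [-3.14, 0.005, 0.113]
ft_force: [0.5, -0.4, 0.1]
opening: 0.606
```

```bash
python3 plan.py 473 194 8 1.5;  python3 -c "
from h import *
snap('3')
import cv2;a=cv2.imread('pics/side3.png')[200:440,200:440];cv2.imwrite('pics/c5.png',cv2.resize(a,(600,600)))"
```

```text
t 5.5 pos [466.7 153.3 123.6] yaw 6.5 F [ 0.5 -0.4  0.1] op 0.606
  turn [-0.001, 0.005, 0.087] shift [0.0114, -0.0396, 0.1156] rows>= 2.5
```

View pics/c5.png

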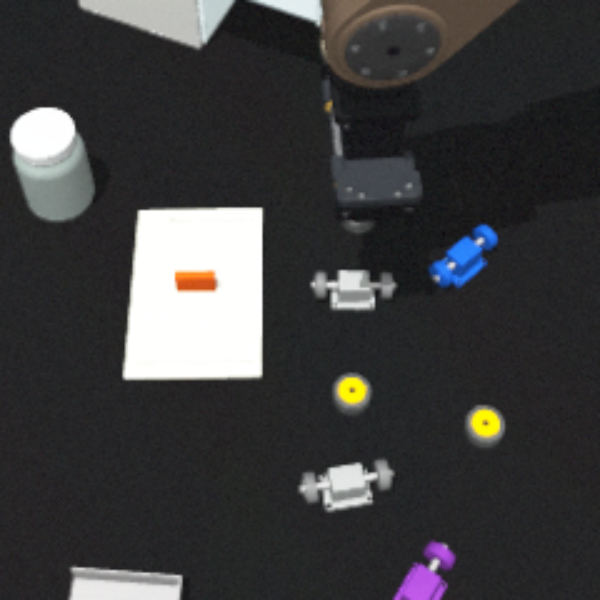

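The grey axle A is at crop (353,288). It is grey, whereas its neighbour at (465,255) is the blue decoy. The tool is one row short of it.

>>> arm_command(
  targets=[
    [[0,0,0.087],[0.0114,-0.04,0],100],
    [[0,0.005,0.087],[0.0114,-0.04,0.04],100],
    [[0,0.005,0.087],[0.0114,-0.04,0.07],100],
    [[0,0.005,0.087],[0.0114,-0.04,0.07],100],
  ],
)

```text
t: 6.0
eef_pos: [473.1, 192.4, 52.7]
tcp_rot: [-3.141, 0.002, 0.021]
ft_force: [-0.1, 0.1, 0.6]
opening: 0.613
```

```bash
python3 plan.py 473 194 8 1.5
```

```text
t 6.0 pos [473.1 192.4  52.7] yaw 1.2 F [-0.1  0.1  0.6] op 0.613
  turn [-0.0, 0.002, -0.005] shift [0.0, -0.0016, 0.0447] rows>= 0.9
```

>>> arm_command(
  targets=[
    [[0,0,0],[0,-0.0015,0.02],100],
    [[0,0,0],[0,-0.0015,0.035],100],
    [[0,0,0],[0,-0.0015,0.044],100],
    [[0,0,0],[0,-0.0015,0.044],255],
    [[0,0,0],[0,-0.0015,0.044],255],
    [[0,0,0],[0,-0.0015,0.044],255],
    [[0,0,0],[0,-0.0015,0.044],255],
    [[0,0,0],[0,-0.0015,0.044],255],
  ],
)

```text
t: 6.8
eef_pos: [474.6, 195.5, 11.4]
tcp_rot: [-3.14, -0.003, 0.022]
ft_force: [-0.1, -1.0, 1.0]
opening: 0.245
```

>>> arm_command(
  targets=[
    [[0,0,0],[0,0,0],255],
    [[0,0,0],[0,0,-0.01],255],
    [[0,0,0],[0,0,-0.04],255],
    [[0,0,0],[0,0,-0.08],255],
    [[0,0,0],[0,0,-0.12],255],
    [[0,0,0],[0,0,-0.16],255],
    [[0,0,0],[0,0,-0.2],255],
    [[0,0,0],[0,0,-0.22],255],
  ],
)

```text
t: 7.6
eef_pos: [474.2, 195.3, 234.9]
tcp_rot: [-3.139, -0.007, 0.022]
ft_force: [0.1, 0.1, -0.6]
opening: 0.231
```

```bash
python3 - <<'E'
from tier import *
from plan import go
# tray floor centre at tier x=-147.5 ; slots
for y in (58,-58): print(y, world(-147.5,y).round(1))
x,y=world(-147.5,58); go(x,y,230,-22.2)
E
```

```text
58 [ 568.8 -156.1]
-58 [ 525.  -263.5]
t 7.6 pos [474.2 195.3 234.9] yaw 1.3 F [ 0.1  0.1 -0.6] op 0.231
  turn [-0.004, -0.006, 0.409] shift [0.0869, 0.3534, 0.0047] rows>= 7.3
```

>>> arm_command(
  targets=[
    [[0,0,0.055],[0.011,0.045,0],255],
    [[0,0,0.11],[0.022,0.09,0],255],
    [[0,0,0.165],[0.033,0.135,0],255],
    [[0,0,0.22],[0.044,0.18,0],255],
    [[0,0,0.275],[0.055,0.225,0],255],
    [[0,0,0.33],[0.066,0.27,0],255],
    [[0,0,0.385],[0.077,0.315,0],255],
    [[-0.004,-0.006,0.409],[0.087,0.3534,0.004],255],
  ],
)

```text
t: 8.4
eef_pos: [568.6, -158.6, 227.7]
tcp_rot: [3.139, 0.002, -0.39]
ft_force: [-0.0, 1.0, -1.0]
opening: 0.233
```

```bash
python3 plan.py 568.8 -156.1 150 -22.2
```

```text
t 8.4 pos [ 568.6 -158.6  227.7] yaw -22.4 F [-0.  1. -1.] op 0.233
  turn [0.003, 0.002, -0.003] shift [-0.0006, -0.0026, 0.0777] rows>= 1.6
```

>>> arm_command(
  targets=[
    [[0.003,0.002,-0.003],[-0.0006,-0.0026,0.02],255],
    [[0.003,0.002,-0.003],[-0.0006,-0.0026,0.04],255],
    [[0.003,0.002,-0.003],[-0.0006,-0.0026,0.06],255],
    [[0.003,0.002,-0.003],[-0.0006,-0.0026,0.077],255],
    [[0.003,0.002,-0.003],[-0.0006,-0.0026,0.077],255],
  ],
)

```text
t: 8.9
eef_pos: [567.6, -153.3, 148.2]
tcp_rot: [-3.141, 0.005, -0.384]
ft_force: [0.1, -0.8, -0.6]
opening: 0.23
```

```bash
python3 plan.py 568.8 -156.1 117 -22.2;  python3 -c "
from h import *
snap('4')
import cv2;a=cv2.imread('pics/side4.png')[80:240,220:380];b=cv2.imread('pics/top4.png')[120:280,360:520];cv2.imwrite('pics/c6.png',np.hstack([cv2.resize(x,(400,400)) for x in(a,b)]))"
```

```text
t 8.9 pos [ 567.6 -153.3  148.2] yaw -22.0 F [ 0.1 -0.8 -0.6] op 0.23
  turn [-0.0, 0.005, 0.003] shift [0.0023, 0.0021, 0.0312] rows>= 0.6
```

View pics/c6.png

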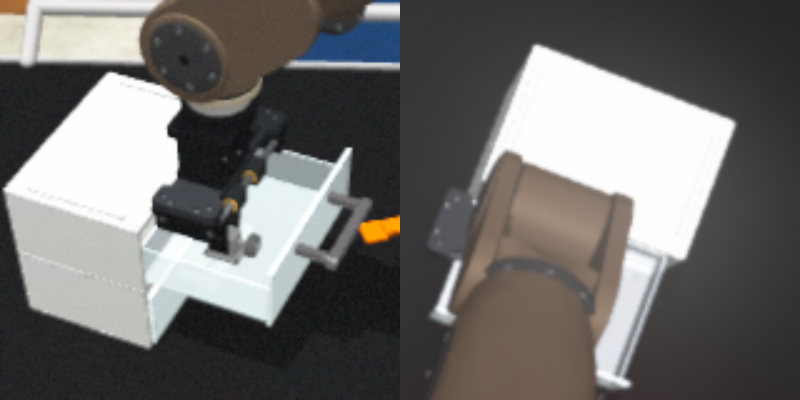

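The axle hangs between the walls, at left crop (235,245). Lower it, release, and lift.

>>> arm_command(
  targets=[
    [[0,0.004,0.003],[0.002,0.002,0.012],255],
    [[0,0.004,0.003],[0.002,0.002,0.022],255],
    [[0,0.004,0.003],[0.002,0.002,0.031],255],
    [[0,0.004,0.003],[0.002,0.002,0.031],255],
  ],
)

```text
t: 9.4
eef_pos: [569.2, -156.1, 117.3]
tcp_rot: [-3.141, -0.001, -0.387]
ft_force: [0.0, -0.0, -0.8]
opening: 0.227
```

```bash
python3 plan.py 568.8 -156.1 116 -22.2
```

```text
t 9.4 pos [ 569.2 -156.1  117.3] yaw -22.2 F [ 0.  -0.  -0.8] op 0.227
  turn [-0.0, -0.001, 0.0] shift [-0.0004, 0.0001, 0.0013] rows>= 0.0
```

>>> arm_command(
  targets=[
    [[0,0,0],[0,0,0.0015],255],
    [[0,0,0],[0,0,0.0015],255],
    [[0,0,0],[0,0,0.0],155],
    [[0,0,0],[0,0,0],155],
    [[0,0,0],[0,0,0],155],
    [[0,0,0],[0,0,0],155],
    [[0,0,0],[0,0,-0.02],155],
    [[0,0,0],[0,0,-0.05],155],
  ],
)

```text
t: 10.2
eef_pos: [568.9, -156.1, 167.9]
tcp_rot: [-3.141, 0.0, -0.387]
ft_force: [0.2, 0.0, 0.6]
opening: 0.393
```

>>> arm_command(
  targets=[
    [[0,0,0],[0,0,-0.04],155],
    [[0,0,0],[0,0,-0.07],155],
  ],
)

```text
t: 10.4
eef_pos: [569.6, -156.3, 240.9]
tcp_rot: [-3.141, -0.004, -0.387]
ft_force: [0.6, 0.7, -0.5]
opening: 0.395
```

```bash
python3 plan.py 476 389 110 12.7
```

```text
t 10.4 pos [ 569.6 -156.3  240.9] yaw -22.2 F [ 0.6  0.7 -0.5] op 0.395
  turn [0.001, -0.004, -0.609] shift [-0.2931, -0.4696, 0.1298] rows>= 11.4
```

>>> arm_command(
  targets=[
    [[0,0,-0.075],[-0.024,-0.038,0],100],
    [[0,0,-0.15],[-0.048,-0.076,0],100],
    [[0,0,-0.225],[-0.072,-0.115,0],100],
    [[0,0,-0.3],[-0.096,-0.153,0.02],100],
    [[0,0,-0.375],[-0.12,-0.191,0.04],100],
    [[0,0,-0.45],[-0.143,-0.229,0.06],100],
    [[0,0,-0.525],[-0.167,-0.267,0.07],100],
    [[0,0,-0.609],[-0.19,-0.305,0.08],100],
  ],
)

```text
t: 11.2
eef_pos: [508.3, 199.6, 157.7]
tcp_rot: [3.14, -0.002, 0.225]
ft_force: [1.2, -1.1, 0.0]
opening: 0.607
```

```bash
python3 tier.py 5|grep xx; python3 ax.py 5; python3 plan.py 476 389 110 12.7;python3 - <<'E'
from tier import *
o=load('5')
for n in("top","side"):
    im,d=o[n]; w=cloud(n,d); q=tier(w)
    m=(w[...,2]>118)&(w[...,2]<143)&(abs(q[...,0]+147)<55)&(abs(q[...,1]-58)<40)
    p=q[m]; print(n,m.sum(),p.mean(0).round(1),rect(p), np.percentile(w[m][:,2],[50,95]).round(1))
a=o["side"][0][80:240,220:380];b=o["top"][0][120:280,360:520];cv2.imwrite('pics/c7.png',np.hstack([cv2.resize(x,(400,400)) for x in(a,b)]))
E
```

```text
t 11.3 pos [507.3 201.8 157.1] yaw 13.1 F [-0.6 -0.3  0.4] op 0.609
  turn [0.001, -0.001, 0.007] shift [0.0119, -0.1895, 0.0469] rows>= 3.9
top 184 [-149.4   60.4] ((-149.06675720214844, 60.30172348022461), (77.86143493652344, 24.575027465820312), 0.5934690833091736) [132.8 138.5]
side 4 [-112.9   69.4] ((-112.62825775146484, 69.04800415039062), (0.2974243462085724, 10.144396781921387), 27.01194953918457) [128.  129.3]ax.py:7: RuntimeWarning: Mean of empty slice.
  p=w[m]; q=p[:,:2]; mu=q.mean(0); _,_,V=np.linalg.svd(q-mu,full_matrices=False); r=rect(q)
  ret = um.true_divide(
Traceback (most recent call last):
  File "ax.py", line 12, in <module>
    for c in((471,190),(474,388)): ax(o,c)
                                   ~~^^^^^
  File "ax.py", line 9, in ax
    print(n,len(p),"mean",mu.round(1),"pca",round(np.degrees(np.arctan2(V[0,1],V[0,0])),1),"rect",np.round(r[0],1),np.round(r[1],1),round(r[2],1),"top pts",np.median(t[:,:2],axis=0).round(1),"zmax",np.percentile(p[:,2],95).round(1))
                                                                        ~^^^^^
IndexError: index 0 is out of bounds for axis 0 with size 0
```

View pics/c7.png

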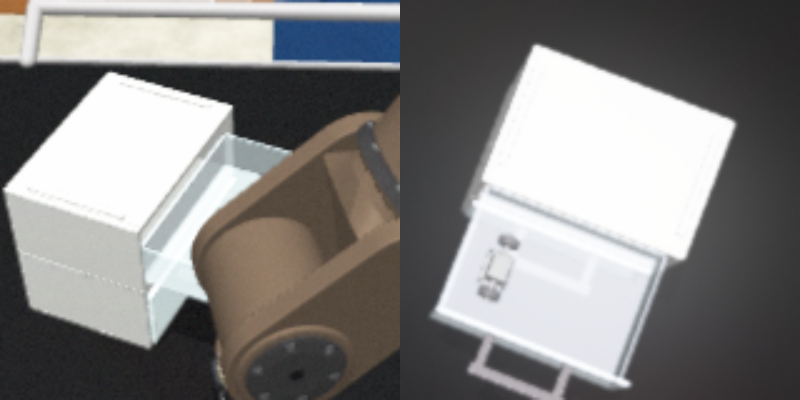

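Axle A stands in the tray at right crop (493,268), with tops at about 138 mm. Now axle B.

```bash
python3 - <<'E'
from ax import *
ax(load('5'),(474,388))
E
python3 - <<'E'
import cv2; a=cv2.imread('pics/side5.png')[240:480,220:460]; cv2.imwrite('pics/c8.png',cv2.resize(a,(600,600)))
E
```

```text
top 167 mean [476.7 387.2] pca -166.9 rect [477.1 387.8] [80.6 24. ] 12.6 top pts [477.3 388.8] zmax 36.4
side 348 mean [474.7 391.8] pca 12.4 rect [474.9 390.4] [80.4 25.6] 13.9 top pts [475.5 390.6] zmax 33.9
```

View pics/c8.png

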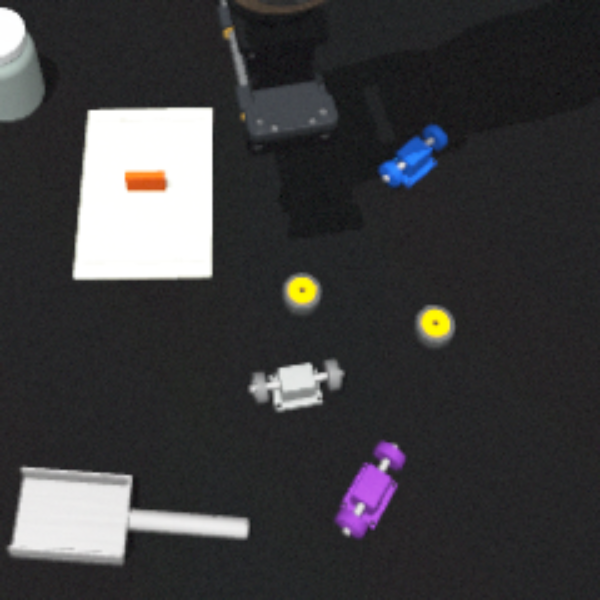

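>>> arm_command(
  targets=[
    [[0,0,0],[0.003,-0.047,0.01],100],
    [[0,0,0.007],[0.006,-0.095,0.03],100],
    [[0,0,0.007],[0.009,-0.142,0.06],100],
    [[0,0,0.007],[0.012,-0.189,0.08],100],
    [[0,0,0.007],[0.012,-0.189,0.1],100],
    [[0,0,0.007],[0.012,-0.189,0.1],100],
    [[0,0,0.007],[0.012,-0.189,0.1],100],
  ],
)

```text
t: 12.0
eef_pos: [479.5, 384.1, 58.2]
tcp_rot: [3.14, -0.002, 0.214]
ft_force: [0.0, 0.3, 0.9]
opening: 0.607
```

```bash
python3 plan.py 476 389 8 12.8
```

```text
t 12.0 pos [479.5 384.1  58.2] yaw 12.3 F [0.  0.3 0.9] op 0.607
  turn [0.002, -0.002, -0.009] shift [-0.0025, -0.0057, 0.0502] rows>= 1.0
```

>>> arm_command(
  targets=[
    [[0,0,-0.009],[-0.0025,-0.0055,0.02],100],
    [[0,0,-0.009],[-0.0025,-0.0055,0.037],100],
    [[0,0,-0.009],[-0.0025,-0.0055,0.049],100],
    [[0,0,-0.009],[-0.0025,-0.0055,0.049],255],
    [[0,0,-0.009],[-0.0025,-0.0055,0.049],255],
    [[0,0,-0.009],[-0.0025,-0.0055,0.049],255],
    [[0,0,-0.009],[-0.0025,-0.0055,0.049],255],
    [[0,0,-0.009],[-0.0025,-0.0055,0.049],255],
  ],
)

```text
t: 12.8
eef_pos: [476.1, 389.7, 9.5]
tcp_rot: [3.14, -0.003, 0.224]
ft_force: [-0.1, -0.4, 0.8]
opening: 0.247
```

>>> arm_command(
  targets=[
    [[0,0,0],[0,0,0],255],
    [[0,0,0],[0,0,-0.01],255],
    [[0,0,0],[0,0,-0.04],255],
    [[0,0,0],[0,0,-0.08],255],
    [[0,0,0],[0,0,-0.12],255],
    [[0,0,0],[0,0,-0.16],255],
    [[0,0,0],[0,0,-0.2],255],
    [[0,0,0],[0,0,-0.22],255],
  ],
)

```text
t: 13.6
eef_pos: [475.6, 390.2, 233.4]
tcp_rot: [-3.141, -0.007, 0.224]
ft_force: [0.1, -0.0, -1.1]
opening: 0.229
```

```bash
python3 plan.py 524.5 -263.5 235 -22.2
```

```text
t 13.6 pos [475.6 390.2 233.4] yaw 12.8 F [ 0.1 -0.  -1.1] op 0.229
  turn [-0.002, -0.007, 0.611] shift [-0.0975, 0.6482, -0.0025] rows>= 13.1
```

>>> arm_command(
  targets=[
    [[0,0,0.08],[-0.007,0.045,0],255],
    [[0,0,0.16],[-0.014,0.09,0],255],
    [[0,0,0.24],[-0.02,0.135,0],255],
    [[0,0,0.32],[-0.027,0.18,0],255],
    [[0,0,0.4],[-0.034,0.225,0],255],
    [[0,0,0.48],[-0.041,0.27,0],255],
    [[0,0,0.56],[-0.047,0.315,0],255],
    [[0,0,0.611],[-0.054,0.36,0],255],
  ],
)

```text
t: 14.4
eef_pos: [502.2, 25.0, 230.1]
tcp_rot: [-3.141, -0.003, -0.39]
ft_force: [0.9, 1.2, -0.5]
opening: 0.231
```

```bash
python3 plan.py 524.5 -263.5 235 -22.2
```

```text
t 14.4 pos [502.2  25.  230.1] yaw -22.4 F [ 0.9  1.2 -0.5] op 0.231
  turn [-0.001, -0.003, -0.003] shift [0.1304, 0.2584, -0.0046] rows>= 5.8
```

>>> arm_command(
  targets=[
    [[0,0,0],[0.02,0.04,-0.01],255],
    [[0,0,0],[0.04,0.08,-0.01],255],
    [[0,0,0],[0.06,0.12,-0.01],255],
    [[0,0,0],[0.08,0.16,-0.01],255],
    [[0,0,0],[0.1,0.2,-0.01],255],
    [[0,0,0],[0.12,0.238,-0.01],255],
    [[0,0,0],[0.1304,0.2584,-0.005],255],
    [[0,0,0],[0.1304,0.2584,-0.005],255],
  ],
)

```text
t: 15.2
eef_pos: [525.2, -264.2, 234.3]
tcp_rot: [-3.141, -0.002, -0.39]
ft_force: [-0.2, 0.7, 0.1]
opening: 0.233
```

>>> arm_command(
  targets=[
    [[0,0,0],[0,0,0],255],
    [[0,0,0],[0,0,0],255],
  ],
)

```text
t: 15.4
eef_pos: [525.6, -260.7, 235.1]
tcp_rot: [-3.141, -0.003, -0.386]
ft_force: [-0.0, 0.6, 0.2]
opening: 0.23
```

```bash
python3 plan.py 524.5 -263.5 150 -22.2
```

```text
t 15.4 pos [ 525.6 -260.7  235.1] yaw -22.1 F [-0.   0.6  0.2] op 0.23
  turn [-0.0, -0.003, 0.001] shift [-0.0002, 0.003, 0.0851] rows>= 1.7
```

>>> arm_command(
  targets=[
    [[0,0,0],[0,0.003,0.02],255],
    [[0,0,0],[0,0.003,0.04],255],
    [[0,0,0],[0,0.003,0.06],255],
    [[0,0,0],[0,0.003,0.08],255],
    [[0,0,0],[0,0.003,0.1],255],
    [[0,0,0],[0,0.003,0.11],255],
    [[0,0,0],[0,0.003,0.116],255],
    [[0,0,0],[0,0.003,0.116],255],
  ],
)

```text
t: 16.2
eef_pos: [525.0, -264.2, 118.7]
tcp_rot: [-3.141, -0.003, -0.387]
ft_force: [-0.8, -0.3, -0.2]
opening: 0.227
```

```bash
python3 plan.py 524.5 -263.5 116 -22.2
```

```text
t 16.2 pos [ 525.  -264.2  118.7] yaw -22.1 F [-0.8 -0.3 -0.2] op 0.227
  turn [-0.0, -0.003, 0.001] shift [-0.0007, -0.0004, 0.0027] rows>= 0.1
```

>>> arm_command(
  targets=[
    [[0,0,0],[0,0,0.0015],255],
    [[0,0,0],[0,0,0.0032],255],
    [[0,0,0],[0,0,0.0032],255],
  ],
)

```text
t: 16.5
eef_pos: [524.9, -264.7, 115.8]
tcp_rot: [-3.141, -0.003, -0.387]
ft_force: [0.4, -0.4, -1.5]
opening: 0.23
```

>>> arm_command(
  targets=[
    [[0,0,0],[0,0,0],155],
    [[0,0,0],[0,0,0],155],
    [[0,0,0],[0,0,0],155],
    [[0,0,0],[0,0,0],155],
    [[0,0,0],[0,0,-0.02],155],
    [[0,0,0],[0,0,-0.05],155],
    [[0,0,0],[0,0,-0.09],155],
    [[0,0,0],[0,0,-0.12],155],
  ],
)

```text
t: 17.3
eef_pos: [524.6, -264.6, 237.6]
tcp_rot: [-3.142, -0.004, -0.387]
ft_force: [-0.4, -0.5, 0.6]
opening: 0.391
```

```bash
python3 plan.py 500 0 200 4
```

```text
t 17.3 pos [ 524.6 -264.6  237.6] yaw -22.2 F [-0.4 -0.5  0.6] op 0.391
  turn [0.001, -0.004, -0.457] shift [-0.1229, -0.2357, 0.0371] rows>= 5.4
```

Move away towards the sheet and look at the tray and sheet.

>>> arm_command(
  targets=[
    [[0,0,-0.08],[-0.018,-0.035,0],120],
    [[0,0,-0.16],[-0.036,-0.07,0],120],
    [[0,0,-0.24],[-0.054,-0.105,0],120],
    [[0,0,-0.32],[-0.072,-0.14,0.01],120],
    [[0,0,-0.4],[-0.09,-0.175,0.02],120],
    [[0,0,-0.457],[-0.108,-0.21,0.03],120],
    [[0,0,-0.457],[-0.123,-0.236,0.037],120],
    [[0,0,-0.457],[-0.123,-0.236,0.037],120],
  ],
)

```text
t: 18.1
eef_pos: [498.8, 3.2, 197.5]
tcp_rot: [3.141, -0.001, 0.073]
ft_force: [0.6, -0.8, 0.2]
opening: 0.527
```

```bash
cat > sheet.py <<'E'
from tier import *
import sys
t=sys.argv[1]; o=snap(t)
for n in("top","side"):
    im,d=o[n]; w=cloud(n,d); q=tier(w); hsv=cv2.cvtColor(im,cv2.COLOR_BGR2HSV)
    for y0 in(58,-58):
        m=(w[...,2]>118)&(w[...,2]<143)&(abs(q[...,0]+147)<58)&(abs(q[...,1]-y0)<32)
        if m.sum()>30: p=q[m]; r=rect(p); print(n,"axle",y0,m.sum(),p.mean(0).round(1),np.round(r[0],1),np.round(r[1],1),round(r[2],1),np.percentile(w[m][:,2],[50,95]).round(1))
    m=(hsv[...,0]<14)&(hsv[...,1]>150)&(hsv[...,2]>120)&(abs(w[...,0]-627)<60)&(abs(w[...,1]-193)<60)
    v,u=np.nonzero(m); 
    if m.sum(): p=w[m]; print(n,"tab px",u.mean().round(1),v.mean().round(1),m.sum(),"mean",p.mean(0).round(1),rect(p[:,:2]),"plane z32",onplane(n,u.mean(),v.mean(),32).round(1))
    m=(hsv[...,1]<60)&(hsv[...,2]>150)&(abs(w[...,2]-3)<8)&(abs(w[...,0]-627)<110)&(abs(w[...,1]-193)<140)
    nc,l,s,c=cv2.connectedComponentsWithStats(m.astype(np.uint8)); i=1+np.argmax(s[1:,4]); cn,_=cv2.findContours((l==i).astype(np.uint8),cv2.RETR_EXTERNAL,cv2.CHAIN_APPROX_NONE)
    c=max(cn,key=cv2.contourArea)[:,0]; P=np.array([onplane(n,a,b,4)[:2] for a,b in c]); r=rect(P); print(n,"sheet",np.round(r[0],1),np.round(r[1],1),round(r[2],2))
b=o["top"][0][120:280,360:520]; a=o["top"][0][170:330,200:360];cv2.imwrite(f'pics/s{t}.png',np.hstack([cv2.resize(x,(400,400)) for x in(a,b)]))
E
python3 sheet.py 6
```

```text
top axle 58 185 [-149.5   60.3] [-149.6   60.4] [77.  24.8] 0.8 [133.6 138.9]
top axle -58 192 [-149.4  -56.8] [-147.9  -58.1] [81.2 24.7] 0.3 [133.6 139.2]
top tab px 280.8 211.8 12 mean [627.8 191.7  30.6] ((627.145751953125, 191.23080444335938), (31.678070068359375, 3.282313585281372), 8.10466194152832) plane z32 [627.6 191.5  32. ]
top sheet [628.2 193.2] [133.  192.6] 3.31
side axle 58 188 [-147.9   63.5] [-147.7   60.6] [75.9 26.3] 0.7 [131.  136.7]
side axle -58 36 [-117.8  -51.4] [-116.6  -53.7] [11.8 19.2] 24.9 [129.6 136.1]
side tab px 277.9 312.9 78 mean [626.8 199.5  20.4] ((627.058349609375, 199.6004180908203), (37.221710205078125, 6.281844615936279), 8.006808280944824) plane z32 [625.2 206.   32. ]
side sheet [628.  196.7] [131.1 192.1] 3.36
```

View pics/s6.png

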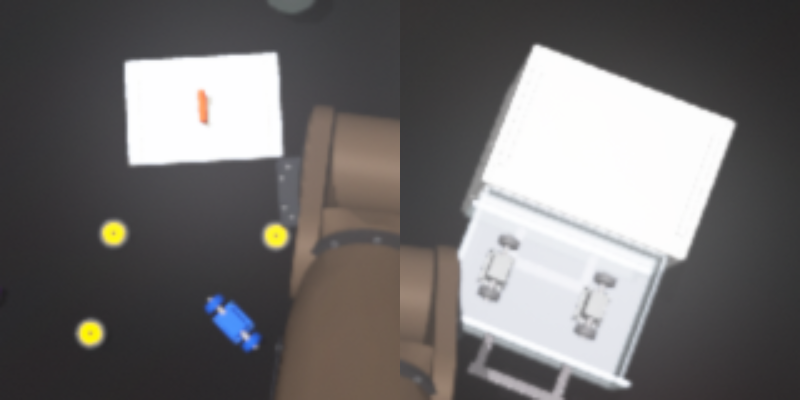

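Both axles stand upright at right crop (495,268) and (592,305). The sheet's tab is at left crop (203,107), sheet yaw about 3.3°.

```bash
python3 plan.py 628 195 100 3.3
```

```text
t 18.2 pos [499.9   0.7 198.3] yaw 4.1 F [-1.   0.4  0.5] op 0.53
  turn [0.001, -0.003, 0.014] shift [0.1413, -0.1848, 0.0985] rows>= 5.1
```

>>> arm_command(
  targets=[
    [[0,0,0.014],[0.026,-0.034,0.015],120],
    [[0,0,0.014],[0.052,-0.068,0.03],120],
    [[0,0,0.014],[0.078,-0.102,0.05],120],
    [[0,0,0.014],[0.104,-0.136,0.07],120],
    [[0,0,0.014],[0.125,-0.165,0.085],120],
    [[0,-0.003,0.014],[0.1413,-0.185,0.098],120],
    [[0,-0.003,0.014],[0.1413,-0.185,0.115],120],
    [[0,-0.003,0.014],[0.1413,-0.185,0.125],120],
  ],
)

```text
t: 19.0
eef_pos: [628.5, 193.9, 71.9]
tcp_rot: [3.14, 0.002, 0.055]
ft_force: [-0.8, -0.2, -0.1]
opening: 0.53
```

>>> arm_command(
  targets=[
    [[0,0,0],[0,0,0],120],
    [[0,0,0],[0,0,0],120],
  ],
)

```text
t: 19.2
eef_pos: [628.6, 193.7, 73.9]
tcp_rot: [3.141, -0.0, 0.054]
ft_force: [0.0, -0.1, 0.2]
opening: 0.531
```

```bash
python3 plan.py 628 195 7.5 3.3
```

```text
t 19.2 pos [628.6 193.7  73.9] yaw 3.1 F [ 0.  -0.1  0.2] op 0.531
  turn [0.001, -0.0, -0.003] shift [-0.0005, -0.0014, 0.0664] rows>= 1.3
```

>>> arm_command(
  targets=[
    [[0,0,-0.003],[-0.0005,-0.0014,0.025],120],
    [[0,0,-0.003],[-0.0005,-0.0014,0.045],120],
    [[0,0,-0.003],[-0.0005,-0.0014,0.058],120],
    [[0,0,-0.003],[-0.0005,-0.0014,0.065],120],
    [[0,0,-0.003],[-0.0005,-0.0014,0.065],120],
  ],
)

```text
t: 19.7
eef_pos: [627.7, 195.7, 8.2]
tcp_rot: [3.141, 0.001, 0.058]
ft_force: [0.7, -0.6, 1.1]
opening: 0.529
```

>>> arm_command(
  targets=[
    [[0,0,0],[0,0,0],255],
    [[0,0,0],[0,0,0],255],
    [[0,0,0],[0,0,0],255],
    [[0,0,0],[0,0,0],255],
    [[0,0,0],[0,0,0],255],
    [[0,0,0],[0,0,0],255],
    [[0,0,0],[0,0,0],255],
  ],
)

```text
t: 20.4
eef_pos: [627.7, 196.0, 8.5]
tcp_rot: [3.141, 0.0, 0.059]
ft_force: [-0.9, -0.2, 2.6]
opening: 0.103
```

>>> arm_command(
  targets=[
    [[0,0,0],[0,0,-0.01],255],
    [[0,0,0],[0,0,-0.03],255],
    [[0,0,0],[0,0,-0.06],255],
    [[0,0,0],[0,0,-0.09],255],
    [[0,0,0],[0,0,-0.13],255],
    [[0,0,0],[0,0,-0.17],255],
    [[0,0,0],[0,0,-0.21],255],
    [[0,0,0],[0,0,-0.23],255],
  ],
)

```text
t: 21.2
eef_pos: [628.2, 196.4, 242.9]
tcp_rot: [3.141, -0.004, 0.059]
ft_force: [1.0, 0.0, -0.6]
opening: 0.099
```

```bash
python3 - <<'E'
from tier import *
from plan import go
snap('7')
x,y=world(-147.5,0); print(x,y); go(x,y,245,-22.2)
cv2.imwrite('pics/c9.png',cv2.imread('pics/side7.png')[60:460,100:500])
E
```

```text
546.9340887405258 -209.7684839442761
t 21.3 pos [628.5 196.5 242.3] yaw 3.4 F [-0.6  0.3 -0.8] op 0.105
  turn [-0.001, -0.005, 0.446] shift [-0.1053, 0.4008, -0.0033] rows>= 8.3
```

View pics/c9.png

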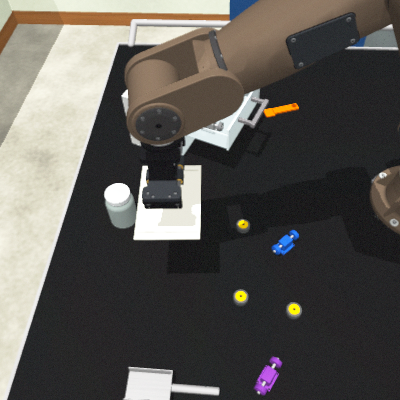

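>>> arm_command(
  targets=[
    [[0,0,0.04],[-0.009,0.034,0],255],
    [[0,0,0.08],[-0.018,0.068,0],255],
    [[0,0,0.12],[-0.027,0.102,0],255],
    [[0,0,0.16],[-0.036,0.136,0],255],
    [[0,0,0.2],[-0.045,0.17,0],255],
    [[0,0,0.24],[-0.054,0.204,0],255],
    [[0,0,0.28],[-0.063,0.238,0],255],
    [[0,-0.003,0.32],[-0.072,0.272,0],255],
  ],
)

```text
t: 22.1
eef_pos: [570.7, -80.7, 237.4]
tcp_rot: [3.14, 0.005, -0.263]
ft_force: [0.6, -0.5, -0.7]
opening: 0.101
```

```bash
python3 plan.py 547 -209.8 235 -22.2
```

```text
t 22.1 pos [570.7 -80.7 237.4] yaw -15.1 F [ 0.6 -0.5 -0.7] op 0.101
  turn [0.002, 0.005, 0.125] shift [0.0106, 0.1309, 0.0026] rows>= 2.6
```

>>> arm_command(
  targets=[
    [[0,0,0.03],[0.002,0.03,0],255],
    [[0,0,0.06],[0.005,0.06,0],255],
    [[0,0,0.09],[0.008,0.09,0],255],
    [[0,0,0.125],[0.01,0.118,0],255],
    [[0,0.002,0.125],[0.0106,0.131,0],255],
    [[0,0.002,0.125],[0.0106,0.131,0],255],
    [[0,0.002,0.125],[0.0106,0.131,0],255],
  ],
)

```text
t: 22.8
eef_pos: [548.1, -208.0, 238.3]
tcp_rot: [3.14, 0.002, -0.386]
ft_force: [0.2, 0.5, -0.7]
opening: 0.102
```

```bash
python3 plan.py 547 -209.8 200 -22.2; python3 -c "
from h import *
snap('8')
import cv2;a=cv2.imread('pics/side8.png')[80:240,220:380];b=cv2.imread('pics/top8.png')[120:280,360:520];cv2.imwrite('pics/c10.png',np.hstack([cv2.resize(x,(400,400)) for x in(a,b)]))"
```

```text
t 22.8 pos [ 548.1 -208.   238.3] yaw -22.1 F [ 0.2  0.5 -0.7] op 0.102
  turn [0.001, 0.002, 0.002] shift [-0.0003, 0.002, 0.0383] rows>= 0.8
```

View pics/c10.png

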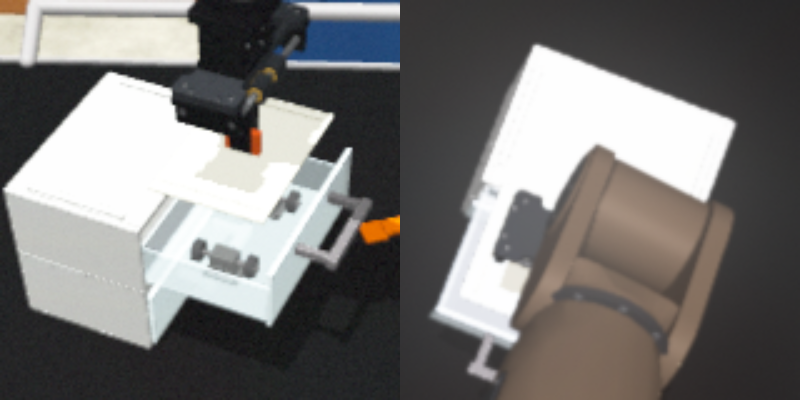

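```bash
python3 - <<'E'
from tier import *
o=load('8')
im,d=o["side"]; w=cloud("side",d); q=tier(w); hsv=cv2.cvtColor(im,cv2.COLOR_BGR2HSV)
m=(abs(w[...,2]-233)<12)&(hsv[...,1]<60)&(hsv[...,2]>120)&(abs(q[...,0]+147)<100)&(abs(q[...,1])<130)
n_,l,s,c=cv2.connectedComponentsWithStats(m.astype(np.uint8)); i=1+np.argmax(s[1:,4]); m=l==i
p=q[m]; z=w[m][:,2]; A=np.c_[p,np.ones(len(p))]; co=np.linalg.lstsq(A,z,rcond=None)[0]; print("tilt",co, "z centre",co@[-147,0,1])
print(m.sum(),rect(p),np.percentile(p,[0.5,99.5],axis=0).round(1))
for x0 in(-190,-150,-110):
    k=p[abs(p[:,0]-x0)<10]; print(x0,np.percentile(k[:,1],[1,99]).round(1))
E
```

```text
tilt [-3.68681673e-03 -5.34043625e-05  2.32205147e+02] z centre 232.74710920898815
1819 ((-148.9136505126953, 3.8225250244140625), (193.27365112304688, 131.28700256347656), 89.61457824707031) [[-213.   -89.9]
 [ -84.3   99. ]]
-190 [-88.   97.9]
-150 [-89.3  98.8]
-110 [-10.   98.5]
```

Sheet hangs level over the tray with about 7–10 mm margin all round. Lowering.

>>> arm_command(
  targets=[
    [[0,0,0],[0,0.003,0.02],255],
    [[0,0,0],[0,0.003,0.036],255],
    [[0,0,0],[0,0.003,0.05],255],
    [[0,0,0],[0,0.003,0.064],255],
    [[0,0,0],[0,0.003,0.076],255],
    [[0,0,0],[0,0.003,0.084],255],
    [[0,0,0],[0,0.003,0.084],255],
  ],
)

```text
t: 23.6
eef_pos: [546.8, -211.1, 153.9]
tcp_rot: [3.14, 0.002, -0.386]
ft_force: [0.6, -0.3, -0.3]
opening: 0.102
```

```bash
python3 plan.py 547 -209.8 147 -22.2; python3 -c "
from h import *
snap('9')
import cv2;a=cv2.imread('pics/side9.png')[80:240,220:380];b=cv2.imread('pics/top9.png')[120:280,360:520];cv2.imwrite('pics/c11.png',np.hstack([cv2.resize(x,(400,400)) for x in(a,b)]))"
```

```text
t 23.6 pos [ 546.8 -211.1  153.9] yaw -22.1 F [ 0.6 -0.3 -0.3] op 0.102
  turn [0.002, 0.002, 0.002] shift [-0.0003, -0.0013, 0.0069] rows>= 0.1
```

View pics/c11.png

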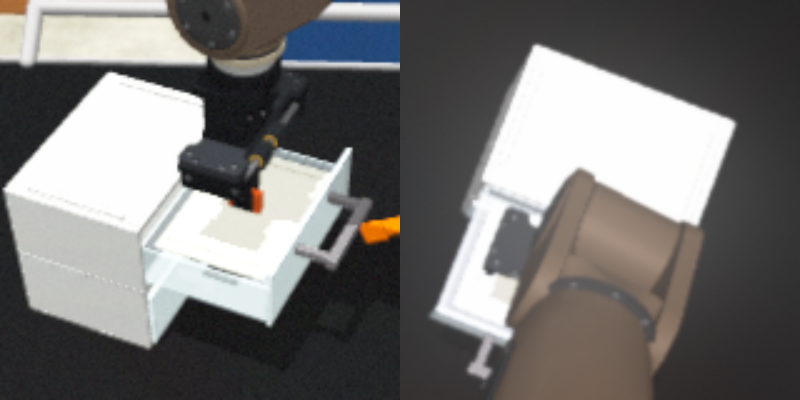

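The sheet is inside the walls, at left crop (240,210). Down the last few mm.

>>> arm_command(
  targets=[
    [[0,0,0],[0,0,0.002],255],
    [[0,0,0],[0,0,0.004],255],
    [[0,0,0],[0,0,0.0055],255],
    [[0,0,0],[0,0,0.0065],255],
    [[0,0,0],[0,0,0.0065],255],
  ],
)

```text
t: 24.2
eef_pos: [546.9, -211.7, 148.2]
tcp_rot: [3.14, 0.001, -0.386]
ft_force: [-0.6, -1.1, -0.8]
opening: 0.1
```

```bash
python3 plan.py 547 -209.8 147 -22.2
```

```text
t 24.2 pos [ 546.9 -211.7  148.2] yaw -22.1 F [-0.6 -1.1 -0.8] op 0.1
  turn [0.002, 0.001, 0.001] shift [-0.0006, -0.0018, 0.0012] rows>= 0.0
```

>>> arm_command(
  targets=[
    [[0,0,0],[0,0,0.001],255],
    [[0,0,0],[0,0,0.002],255],
    [[0,0,0],[0,0,0.002],255],
  ],
)

```text
t: 24.5
eef_pos: [547.0, -211.8, 146.5]
tcp_rot: [3.14, 0.0, -0.386]
ft_force: [-0.7, 0.2, 1.2]
opening: 0.107
```

>>> arm_command(
  targets=[
    [[0,0,0],[0,0,0.0],200],
    [[0,0,0],[0,0,-0.001],150],
    [[0,0,0],[0,0,-0.001],120],
    [[0,0,0],[0,0,-0.002],120],
    [[0,0,0],[0,0,-0.002],120],
    [[0,0,0],[0,0,-0.03],120],
    [[0,0,0],[0,0,-0.06],120],
    [[0,0,0],[0,0,-0.09],120],
  ],
)

```text
t: 25.3
eef_pos: [546.9, -211.5, 237.3]
tcp_rot: [3.14, 0.001, -0.386]
ft_force: [-0.2, 0.5, -0.2]
opening: 0.528
```

```bash
python3 plan.py 470 60 150 -10
```

```text
t 25.3 pos [ 546.9 -211.5  237.3] yaw -22.1 F [-0.2  0.5 -0.2] op 0.528
  turn [0.002, 0.001, -0.212] shift [-0.1735, -0.2227, 0.0871] rows>= 5.9
```

>>> arm_command(
  targets=[
    [[0,0,-0.05],[-0.03,-0.038,0],80],
    [[0,0,-0.1],[-0.06,-0.076,0],80],
    [[0,0,-0.15],[-0.09,-0.114,0.02],80],
    [[0,0,-0.2],[-0.12,-0.152,0.04],80],
    [[0,0,-0.212],[-0.15,-0.19,0.06],80],
    [[0,0,-0.212],[-0.174,-0.223,0.087],80],
    [[0,0,-0.212],[-0.174,-0.223,0.087],80],
  ],
)

```text
t: 26.0
eef_pos: [467.2, 63.6, 147.1]
tcp_rot: [3.14, 0.005, -0.171]
ft_force: [-1.4, 0.1, 0.7]
opening: 0.683
```

```bash
cat > wl.py <<'E'
from tier import *
import sys
t=sys.argv[1]; o=snap(t)
for n in("top","side"):
    im,d=o[n]; w=cloud(n,d); q=tier(w); hsv=cv2.cvtColor(im,cv2.COLOR_BGR2HSV); H,S,V=[hsv[...,i].astype(int) for i in range(3)]
    m=((H>20)&(H<36)&(S>130)&(V>100)&(w[...,0]>250)&(w[...,0]<900)&(abs(w[...,1])<500)).astype(np.uint8)
    k,l,s,c=cv2.connectedComponentsWithStats(m)
    for i in range(1,k):
        if s[i,4]>10:
            z=np.median(w[l==i][:,2]); zz=158 if z>120 else 16; P=onplane(n,*c[i],zz); print(n,"wheel px",c[i].round(1),s[i,4],"z",z.round(1),"xy",P[:2].round(1),"tier",tier(P).round(1) if zz>100 else "")
    m=(H<14)&(S>150)&(V>110)&(w[...,2]>125)&(abs(q[...,0]+147)<45)&(abs(q[...,1])<60)
    if m.sum()>4: print(n,"tab",m.sum(),q[m].mean(0).round(1),rect(q[m]),"zmax",np.percentile(w[m][:,2],95).round(1))
    m=(S<60)&(abs(w[...,2]-142)<9)&(abs(q[...,0]+147)<60)&(abs(q[...,1])<92)
    p=q[m]; z=w[m][:,2]
    if m.sum()>200: co=np.linalg.lstsq(np.c_[p,np.ones(len(p))],z,rcond=None)[0]; print(n,"sheet top z",(co@[-147,0,1]).round(1),"tilt",co[:2].round(3),m.sum())
b=o["side"][0][80:260,220:400]; a=o["top"][0][120:300,340:520];cv2.imwrite(f'pics/w{t}.png',np.hstack([cv2.resize(x,(400,400)) for x in(a,b)]))
E
python3 wl.py 10; python3 plan.py 470 103.5 40 0
```

```text
top wheel px [245.  262.7] 56 z 16.1 xy [472.9 300.9] tier 
top wheel px [235.5 302.9] 58 z 16.4 xy [351.1 327.7] tier 
top sheet top z 141.5 tilt [-0.002 -0.001] 2658
side wheel px [342.7 283.9] 70 z 15.7 xy [468.4 104.4] tier 
side wheel px [340.5 355.6] 90 z 16.5 xy [471.1 302.4] tier 
side wheel px [393.8 368.9] 98 z 16.4 xy [350.  328.9] tier 
side tab 86 [-148.5    3.9] ((-148.1421661376953, 3.1138343811035156), (8.210843086242676, 35.57782745361328), 88.76277160644531) zmax 168.1
side sheet top z 140.8 tilt [0.002 0.002] 1253
t 26.1 pos [469.5  61.3 148.8] yaw -9.8 F [-0.5 -0.4  0.2] op 0.687
  turn [0.002, 0.002, -0.172] shift [-0.0065, -0.0419, 0.1087] rows>= 2.3
```

View pics/w10.png

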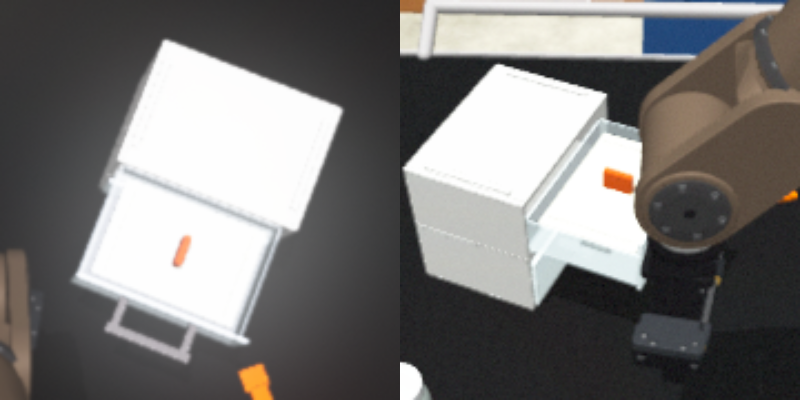

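View pics/side10.png

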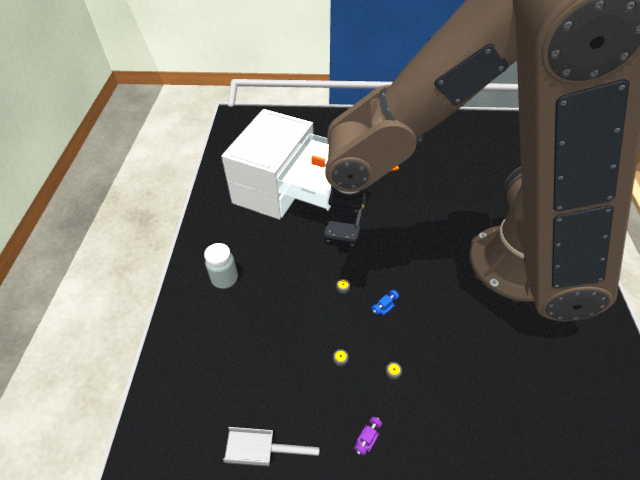

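The sheet lies level, top at about 141 mm, with its tab at left crop (181,250). All three wheels are in place. Picking wheel 1 at (469,103).

>>> arm_command(
  targets=[
    [[0,0,-0.1],[-0.006,-0.03,0.02],80],
    [[0,0,-0.172],[-0.0075,-0.042,0.05],80],
    [[0,0,-0.172],[-0.0075,-0.042,0.08],80],
    [[0,0,-0.172],[-0.0075,-0.042,0.1],80],
    [[0,0,-0.172],[-0.0075,-0.042,0.1],80],
    [[0,0,-0.172],[-0.0075,-0.042,0.1],80],
  ],
)

```text
t: 26.7
eef_pos: [470.5, 102.1, 49.7]
tcp_rot: [3.14, 0.001, -0.003]
ft_force: [-0.6, 0.1, 1.0]
opening: 0.686
```

```bash
python3 plan.py 469 103.5 3 0
```

```text
t 26.7 pos [470.5 102.1  49.7] yaw -0.2 F [-0.6  0.1  1. ] op 0.686
  turn [0.001, 0.001, -0.003] shift [-0.0014, -0.0015, 0.0467] rows>= 0.9
```

>>> arm_command(
  targets=[
    [[0,0,0],[-0.0014,-0.0015,0.02],80],
    [[0,0,0],[-0.0014,-0.0015,0.036],80],
    [[0,0,0],[-0.0014,-0.0015,0.0465],80],
    [[0,0,0],[-0.0014,-0.0015,0.0465],255],
    [[0,0,0],[-0.0014,-0.0015,0.0465],255],
    [[0,0,0],[-0.0014,-0.0015,0.0465],255],
    [[0,0,0],[-0.0014,-0.0015,0.0465],255],
    [[0,0,0],[-0.0014,-0.0015,0.0465],255],
  ],
)

```text
t: 27.5
eef_pos: [468.4, 104.4, 3.1]
tcp_rot: [3.14, 0.0, -0.002]
ft_force: [0.1, -2.2, 6.7]
opening: 0.368
```

>>> arm_command(
  targets=[
    [[0,0,0],[0,0,0],255],
    [[0,0,0],[0,0,-0.01],255],
    [[0,0,0],[0,0,-0.04],255],
    [[0,0,0],[0,0,-0.08],255],
    [[0,0,0],[0,0,-0.12],255],
    [[0,0,0],[0,0,-0.16],255],
    [[0,0,0],[0,0,-0.2],255],
    [[0,0,0],[0,0,-0.22],255],
  ],
)

```text
t: 28.3
eef_pos: [468.7, 104.8, 226.5]
tcp_rot: [3.141, -0.003, -0.002]
ft_force: [0.2, -0.3, -1.1]
opening: 0.372
```

```bash
python3 - <<'E'
from tier import *
from plan import go
for a in((0,-45),(-24,51),(24,51)): print(a,world(-148+a[0],a[1]).round(1))
go(*world(-148,-45),230,-22.2)
E
```

```text
(0, -45) [ 529.5 -251.2]
(-24, 51) [ 543.5 -153.3]
(24, 51) [ 588.  -171.4]
t 28.3 pos [468.7 104.8 226.5] yaw -0.1 F [ 0.2 -0.3 -1.1] op 0.372
  turn [0.0, -0.003, 0.385] shift [0.0615, 0.3559, -0.003] rows>= 7.2
```

>>> arm_command(
  targets=[
    [[0,0,0.05],[0.008,0.045,0],255],
    [[0,0,0.1],[0.016,0.09,0],255],
    [[0,0,0.15],[0.024,0.135,0],255],
    [[0,0,0.2],[0.032,0.18,0],255],
    [[0,0,0.25],[0.04,0.225,0],255],
    [[0,0,0.3],[0.048,0.27,0],255],
    [[0,0,0.35],[0.056,0.315,0],255],
    [[0,-0.003,0.385],[0.0615,0.355,0],255],
  ],
)

```text
t: 29.1
eef_pos: [528.8, -252.5, 223.6]
tcp_rot: [3.139, 0.003, -0.39]
ft_force: [0.3, 0.7, -0.3]
opening: 0.371
```

>>> arm_command(
  targets=[
    [[0,0,0],[0,0,0],255],
    [[0,0,0],[0,0,0],255],
  ],
)

```text
t: 29.3
eef_pos: [528.5, -250.9, 223.0]
tcp_rot: [3.14, 0.004, -0.389]
ft_force: [0.6, 0.2, -0.3]
opening: 0.375
```

```bash
python3 plan.py 529.5 -251.2 147 -22.2
```

```text
t 29.3 pos [ 528.5 -250.9  223. ] yaw -22.3 F [ 0.6  0.2 -0.3] op 0.375
  turn [0.002, 0.004, -0.001] shift [0.0014, -0.0002, 0.076] rows>= 1.5
```

>>> arm_command(
  targets=[
    [[0,0.002,0],[0.001,0,0.02],255],
    [[0,0.004,0],[0.001,0,0.04],255],
    [[0,0.004,0],[0.001,0,0.058],255],
    [[0,0.004,0],[0.001,0,0.07],255],
    [[0,0.004,0],[0.001,0,0.075],255],
    [[0,0.004,0],[0.001,0,0.075],255],
  ],
)

```text
t: 29.9
eef_pos: [529.7, -250.3, 147.9]
tcp_rot: [3.139, 0.0, -0.387]
ft_force: [0.5, 0.3, -0.2]
opening: 0.368
```

```bash
python3 plan.py 529.5 -251.2 146 -22.2
```

```text
t 29.9 pos [ 529.7 -250.3  147.9] yaw -22.1 F [ 0.5  0.3 -0.2] op 0.368
  turn [0.002, 0.0, 0.001] shift [0.0002, 0.0009, 0.0019] rows>= 0.0
```

>>> arm_command(
  targets=[
    [[0,0,0],[0,0.001,0.001],255],
    [[0,0,0],[0,0.001,0.002],255],
    [[0,0,0],[0,0.001,0.0025],255],
  ],
)

```text
t: 30.2
eef_pos: [529.4, -251.9, 145.8]
tcp_rot: [3.139, -0.001, -0.387]
ft_force: [0.5, -1.1, -0.2]
opening: 0.369
```

>>> arm_command(
  targets=[
    [[0,0,0],[0,0,-0.001],125],
    [[0,0,0],[0,0,-0.001],125],
    [[0,0,0],[0,0,-0.001],125],
    [[0,0,0],[0,0,-0.001],125],
    [[0,0,0],[0,0,-0.02],125],
    [[0,0,0],[0,0,-0.05],125],
    [[0,0,0],[0,0,-0.08],125],
    [[0,0,0],[0,0,-0.09],125],
  ],
)

```text
t: 31.0
eef_pos: [530.1, -252.0, 238.2]
tcp_rot: [3.139, -0.004, -0.387]
ft_force: [0.6, 1.6, -0.5]
opening: 0.511
```

```bash
python3 plan.py 472 302 110 0
```

```text
t 31.0 pos [ 530.1 -252.   238.2] yaw -22.2 F [ 0.6  1.6 -0.5] op 0.511
  turn [0.004, -0.004, -0.387] shift [-0.2636, -0.4915, 0.1256] rows>= 11.4
```

>>> arm_command(
  targets=[
    [[0,0,-0.05],[-0.021,-0.04,0],80],
    [[0,0,-0.1],[-0.042,-0.08,0],80],
    [[0,0,-0.15],[-0.063,-0.12,0],80],
    [[0,0,-0.2],[-0.084,-0.16,0.01],80],
    [[0,0,-0.25],[-0.105,-0.2,0.03],80],
    [[0,0,-0.3],[-0.126,-0.24,0.05],80],
    [[0,0,-0.35],[-0.147,-0.28,0.07],80],
    [[0,0,-0.387],[-0.168,-0.32,0.08],80],
  ],
)

```text
t: 31.8
eef_pos: [493.3, 109.6, 152.7]
tcp_rot: [3.139, 0.003, 0.002]
ft_force: [0.7, 0.2, -0.5]
opening: 0.685
```

```bash
python3 wl.py 11; python3 plan.py 472 302 50 0
```

```text
top wheel px [435.9 238.7] 53 z 158.8 xy [ 529.7 -251.7] tier [-147.7  -45.3]
top wheel px [245.  262.7] 56 z 16.2 xy [472.9 300.9] tier 
top wheel px [235.4 302.8] 57 z 16.7 xy [351.2 327.9] tier 
top sheet top z 141.6 tilt [0. 0.] 2537
side wheel px [340.3 355.5] 90 z 16.2 xy [471.6 302.3] tier 
side wheel px [393.9 368.8] 97 z 16.3 xy [349.9 328.8] tier 
side tab 10 [-132.2    3. ] ((-132.91343688964844, 3.9728212356567383), (2.9218013286590576, 7.929254055023193), 25.243162155151367) zmax 159.8
side sheet top z 141.0 tilt [-0.004 -0.001] 720
t 31.9 pos [492.8 111.9 152.7] yaw 0.3 F [-0.5 -0.1  0.7] op 0.685
  turn [0.002, 0.004, 0.006] shift [-0.0193, -0.1904, 0.1023] rows>= 4.3
```

View pics/w11.png

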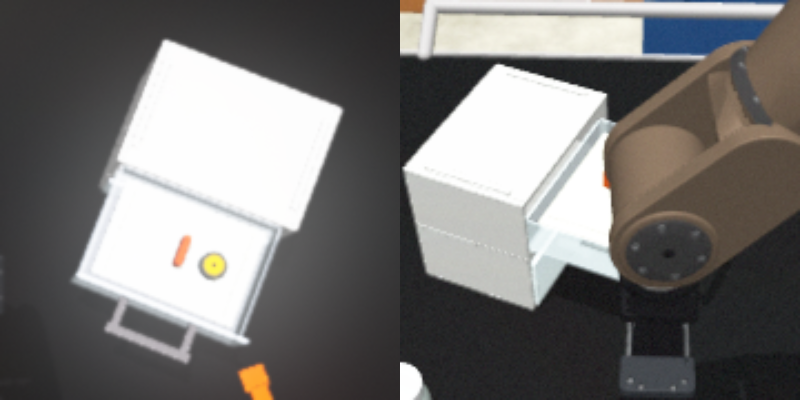

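Wheel 1 lies flat on the sheet at left crop (212,265), and the sheet is still level. Next wheel 2 at (472,301.8).

>>> arm_command(
  targets=[
    [[0,0,0],[-0.005,-0.045,0.02],80],
    [[0,0,0],[-0.01,-0.09,0.04],80],
    [[0,0,0],[-0.015,-0.135,0.06],80],
    [[0,0,0],[-0.0193,-0.175,0.08],80],
    [[0,0.004,0.006],[-0.0193,-0.19,0.1],80],
    [[0,0.004,0.006],[-0.0193,-0.19,0.1],80],
    [[0,0.004,0.006],[-0.0193,-0.19,0.1],80],
  ],
)

```text
t: 32.6
eef_pos: [475.2, 297.0, 54.0]
tcp_rot: [3.139, -0.002, -0.006]
ft_force: [0.1, -0.5, 0.1]
opening: 0.682
```

```bash
python3 plan.py 472 301.8 3.5 0
```

```text
t 32.6 pos [475.2 297.   54. ] yaw -0.3 F [ 0.1 -0.5  0.1] op 0.682
  turn [0.003, -0.002, -0.006] shift [-0.0033, -0.0049, 0.0505] rows>= 1.0
```

>>> arm_command(
  targets=[
    [[0,0,-0.006],[-0.003,-0.0048,0.02],80],
    [[0.002,0,-0.006],[-0.003,-0.0048,0.038],80],
    [[0.002,0,-0.006],[-0.003,-0.0048,0.05],80],
    [[0.002,0,-0.006],[-0.003,-0.0048,0.05],255],
    [[0.002,0,-0.006],[-0.003,-0.0048,0.05],255],
    [[0.002,0,-0.006],[-0.003,-0.0048,0.05],255],
    [[0.002,0,-0.006],[-0.003,-0.0048,0.05],255],
    [[0.002,0,-0.006],[-0.003,-0.0048,0.05],255],
  ],
)

```text
t: 33.4
eef_pos: [472.8, 302.5, 4.8]
tcp_rot: [-3.142, -0.004, -0.0]
ft_force: [0.1, -0.9, 4.8]
opening: 0.371
```

>>> arm_command(
  targets=[
    [[0,0,0],[0,0,0],255],
    [[0,0,0],[0,0,-0.01],255],
    [[0,0,0],[0,0,-0.04],255],
    [[0,0,0],[0,0,-0.08],255],
    [[0,0,0],[0,0,-0.12],255],
    [[0,0,0],[0,0,-0.16],255],
    [[0,0,0],[0,0,-0.2],255],
    [[0,0,0],[0,0,-0.22],255],
  ],
)

```text
t: 34.2
eef_pos: [472.1, 302.8, 228.4]
tcp_rot: [-3.14, -0.008, 0.0]
ft_force: [0.8, 0.7, -0.4]
opening: 0.37
```

```bash
python3 plan.py 588 -171.4 230 -22.2
```

```text
t 34.2 pos [472.1 302.8 228.4] yaw 0.0 F [ 0.8  0.7 -0.4] op 0.37
  turn [-0.003, -0.007, 0.388] shift [0.1159, 0.4742, -0.0016] rows>= 9.8
```

>>> arm_command(
  targets=[
    [[0,0,0.05],[0.011,0.045,0],255],
    [[0,0,0.1],[0.022,0.09,0],255],
    [[0,0,0.15],[0.033,0.135,0],255],
    [[0,0,0.2],[0.044,0.18,0],255],
    [[0,0,0.25],[0.055,0.225,0],255],
    [[0,0,0.3],[0.066,0.27,0],255],
    [[0,0,0.35],[0.077,0.315,0],255],
    [[0,-0.004,0.388],[0.088,0.36,0],255],
  ],
)

```text
t: 35.0
eef_pos: [559.5, -59.3, 225.4]
tcp_rot: [-3.141, 0.0, -0.39]
ft_force: [0.9, 1.1, -0.3]
opening: 0.368
```

```bash
python3 plan.py 588 -171.4 225 -22.2
```

```text
t 35.0 pos [559.5 -59.3 225.4] yaw -22.4 F [ 0.9  1.1 -0.3] op 0.368
  turn [-0.0, 0.0, -0.003] shift [0.069, 0.0928, 0.0003] rows>= 2.3
```

>>> arm_command(
  targets=[
    [[0,0,0],[0.023,0.031,0],255],
    [[0,0,0],[0.046,0.062,0],255],
    [[0,0,0],[0.069,0.093,0],255],
    [[0,0,0],[0.069,0.093,0],255],
    [[0,0,0],[0.069,0.093,0],255],
    [[0,0,0],[0.069,0.093,0],255],
  ],
)

```text
t: 35.6
eef_pos: [588.0, -168.9, 224.8]
tcp_rot: [-3.141, 0.001, -0.388]
ft_force: [-0.0, 0.6, -0.5]
opening: 0.366
```

```bash
python3 plan.py 588 -171.4 147 -22.2
```

```text
t 35.6 pos [ 588.  -168.9  224.8] yaw -22.2 F [-0.   0.6 -0.5] op 0.366
  turn [-0.0, 0.001, -0.0] shift [0.001, 0.0023, 0.0778] rows>= 1.6
```

>>> arm_command(
  targets=[
    [[0,0,0],[0.001,0.002,0.02],255],
    [[0,0,0],[0.001,0.002,0.04],255],
    [[0,0,0],[0.001,0.002,0.058],255],
    [[0,0,0],[0.001,0.002,0.07],255],
    [[0,0,0],[0.001,0.002,0.076],255],
    [[0,0,0],[0.001,0.002,0.076],255],
  ],
)

```text
t: 36.2
eef_pos: [588.4, -171.4, 148.3]
tcp_rot: [-3.141, 0.001, -0.388]
ft_force: [0.4, -0.3, -1.0]
opening: 0.369
```

```bash
python3 plan.py 588 -171.4 146 -22.2
```

```text
t 36.2 pos [ 588.4 -171.4  148.3] yaw -22.2 F [ 0.4 -0.3 -1. ] op 0.369
  turn [-0.0, 0.001, -0.0] shift [-0.0003, 0.0002, 0.0023] rows>= 0.0
```

>>> arm_command(
  targets=[
    [[0,0,0],[0,0,0.001],255],
    [[0,0,0],[0,0,0.002],255],
    [[0,0,0],[0,0,0.002],255],
  ],
)

```text
t: 36.5
eef_pos: [588.6, -172.0, 146.9]
tcp_rot: [-3.141, -0.0, -0.388]
ft_force: [-0.1, 0.4, -1.1]
opening: 0.368
```

>>> arm_command(
  targets=[
    [[0,0,0],[0,0,-0.001],125],
    [[0,0,0],[0,0,-0.001],125],
    [[0,0,0],[0,0,-0.001],125],
    [[0,0,0],[0,0,-0.001],125],
    [[0,0,0],[0,0,-0.02],125],
    [[0,0,0],[0,0,-0.05],125],
    [[0,0,0],[0,0,-0.08],125],
    [[0,0,0],[0,0,-0.09],125],
  ],
)

```text
t: 37.3
eef_pos: [589.3, -172.3, 239.4]
tcp_rot: [-3.141, -0.003, -0.388]
ft_force: [0.2, -0.0, -0.3]
opening: 0.514
```

```bash
python3 plan.py 350.5 328.3 110 15
```

```text
t 37.3 pos [ 589.3 -172.3  239.4] yaw -22.2 F [ 0.2 -0.  -0.3] op 0.514
  turn [0.001, -0.003, -0.65] shift [-0.4109, -0.3729, 0.128] rows>= 11.4
```

>>> arm_command(
  targets=[
    [[0,0,-0.08],[-0.034,-0.031,0],80],
    [[0,0,-0.16],[-0.067,-0.061,0],80],
    [[0,0,-0.24],[-0.1,-0.091,0],80],
    [[0,0,-0.32],[-0.133,-0.121,0],80],
    [[0,0,-0.4],[-0.167,-0.151,0.02],80],
    [[0,0,-0.48],[-0.2,-0.181,0.04],80],
    [[0,0,-0.56],[-0.233,-0.211,0.06],80],
    [[0,0,-0.65],[-0.266,-0.241,0.08],80],
  ],
)

```text
t: 38.1
eef_pos: [432.2, 153.1, 155.7]
tcp_rot: [-3.141, 0.0, 0.265]
ft_force: [1.3, -0.0, -0.0]
opening: 0.686
```

```bash
python3 wl.py 12; python3 plan.py 350.5 328.3 50 15
```

```text
top wheel px [406.5 218.1] 57 z 157.6 xy [ 587.7 -170.9] tier [-124.5   51.4]
top wheel px [435.9 238.7] 53 z 157.5 xy [ 529.7 -251.7] tier [-147.7  -45.3]
top wheel px [235.5 302.9] 58 z 14.9 xy [351.1 327.7] tier 
top sheet top z 141.8 tilt [ 0.001 -0.001] 2402
side wheel px [324.8 151.4] 42 z 157.4 xy [ 528.8 -247.9] tier [-149.9  -42.1]
side wheel px [302.3 169.8] 51 z 157.2 xy [ 587.4 -168.5] tier [-125.6   53.5]
side wheel px [393.8 368.9] 99 z 16.4 xy [349.9 328.9] tier 
side tab 96 [-149.7    3.2] ((-149.1593017578125, 0.9882926940917969), (36.3541145324707, 12.130317687988281), 0.9003599286079407) zmax 168.5
side sheet top z 141.0 tilt [0.    0.002] 1503
t 38.2 pos [429.9 154.8 154.3] yaw 15.4 F [0.3 0.1 0.5] op 0.687
  turn [-0.001, 0.005, 0.007] shift [-0.0298, -0.1882, 0.1047] rows>= 4.3
```

View pics/w12.png

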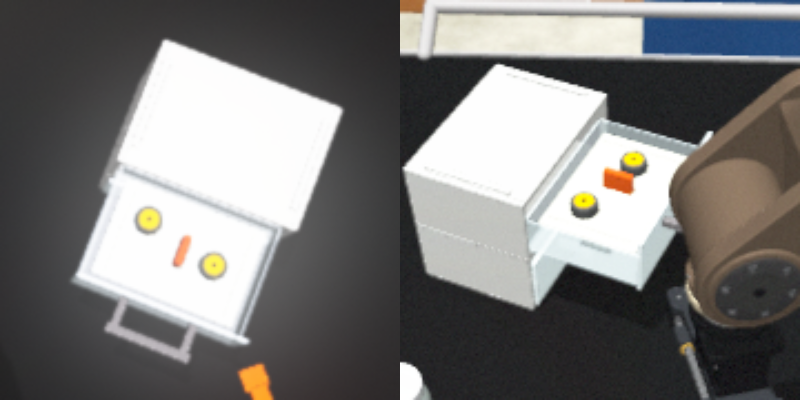

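Two wheels now lie flat on the sheet, at left crop (148,219) and (212,265). The last wheel is at (350.5,328.3).

>>> arm_command(
  targets=[
    [[0,0,0],[-0.007,-0.045,0.02],80],
    [[0,0,0],[-0.014,-0.09,0.04],80],
    [[0,0,0],[-0.022,-0.135,0.06],80],
    [[0,0.003,0.007],[-0.028,-0.175,0.08],80],
    [[0,0.003,0.007],[-0.03,-0.188,0.1],80],
    [[0,0.003,0.007],[-0.03,-0.188,0.1],80],
    [[0,0.003,0.007],[-0.03,-0.188,0.1],80],
  ],
)

```text
t: 38.9
eef_pos: [356.0, 325.2, 56.7]
tcp_rot: [-3.141, -0.002, 0.255]
ft_force: [-0.7, -0.1, -1.0]
opening: 0.684
```

```bash
python3 plan.py 350.5 328.3 3.5 15
```

```text
t 38.9 pos [356.  325.2  56.7] yaw 14.6 F [-0.7 -0.1 -1. ] op 0.684
  turn [-0.0, -0.002, -0.007] shift [-0.0046, -0.0043, 0.0532] rows>= 1.1
```

>>> arm_command(
  targets=[
    [[0,0,-0.007],[-0.0045,-0.0043,0.02],80],
    [[0,0,-0.007],[-0.0045,-0.0043,0.04],80],
    [[0,0,-0.007],[-0.0045,-0.0043,0.053],80],
    [[0,0,-0.007],[-0.0045,-0.0043,0.053],255],
    [[0,0,-0.007],[-0.0045,-0.0043,0.053],255],
    [[0,0,-0.007],[-0.0045,-0.0043,0.053],255],
    [[0,0,-0.007],[-0.0045,-0.0043,0.053],255],
    [[0,0,-0.007],[-0.0045,-0.0043,0.053],255],
  ],
)

```text
t: 39.7
eef_pos: [350.9, 328.9, 4.6]
tcp_rot: [-3.141, -0.004, 0.262]
ft_force: [1.4, -2.8, 7.2]
opening: 0.367
```

>>> arm_command(
  targets=[
    [[0,0,0],[0,0,0],255],
    [[0,0,0],[0,0,-0.01],255],
    [[0,0,0],[0,0,-0.04],255],
    [[0,0,0],[0,0,-0.08],255],
    [[0,0,0],[0,0,-0.12],255],
    [[0,0,0],[0,0,-0.16],255],
    [[0,0,0],[0,0,-0.2],255],
    [[0,0,0],[0,0,-0.22],255],
  ],
)

```text
t: 40.5
eef_pos: [350.1, 328.8, 227.8]
tcp_rot: [-3.139, -0.007, 0.262]
ft_force: [0.4, -0.7, -0.3]
opening: 0.374
```

```bash
python3 plan.py 543.5 -153.3 225 -22.2
```

```text
t 40.5 pos [350.1 328.8 227.8] yaw 15.0 F [ 0.4 -0.7 -0.3] op 0.374
  turn [-0.004, -0.006, 0.65] shift [0.0619, 0.5158, 0.0021] rows>= 10.4
```

>>> arm_command(
  targets=[
    [[0,0,0.08],[0.005,0.044,0],255],
    [[0,0,0.16],[0.01,0.088,0],255],
    [[0,0,0.24],[0.016,0.132,0],255],
    [[0,0,0.32],[0.021,0.176,0],255],
    [[0,0,0.4],[0.026,0.22,0],255],
    [[0,0,0.48],[0.031,0.264,0],255],
    [[0,0,0.56],[0.037,0.308,0],255],
    [[0,-0.004,0.65],[0.042,0.352,0],255],
  ],
)

```text
t: 41.3
eef_pos: [481.7, -2.3, 224.6]
tcp_rot: [-3.141, 0.001, -0.392]
ft_force: [0.7, 1.4, -0.1]
opening: 0.371
```

```bash
python3 plan.py 543.5 -153.3 225 -22.2
```

```text
t 41.3 pos [481.7  -2.3 224.6] yaw -22.4 F [ 0.7  1.4 -0.1] op 0.371
  turn [-0.001, 0.001, -0.004] shift [0.1148, 0.116, -0.0007] rows>= 3.3
```

>>> arm_command(
  targets=[
    [[0,0,0],[0.029,0.029,0],255],
    [[0,0,0],[0.058,0.058,0],255],
    [[0,0,0],[0.087,0.087,0],255],
    [[0,0,0],[0.115,0.116,0],255],
    [[0,0,0],[0.115,0.116,0],255],
    [[0,0,0],[0.115,0.116,0],255],
    [[0,0,0],[0.115,0.116,0],255],
  ],
)

```text
t: 42.0
eef_pos: [543.6, -150.7, 223.8]
tcp_rot: [-3.141, 0.002, -0.388]
ft_force: [-0.1, 0.1, -0.6]
opening: 0.371
```

```bash
python3 plan.py 543.5 -153.3 147 -22.2
```

```text
t 42.0 pos [ 543.6 -150.7  223.8] yaw -22.2 F [-0.1  0.1 -0.6] op 0.371
  turn [-0.001, 0.002, -0.0] shift [0.001, 0.0026, 0.0768] rows>= 1.5
```

>>> arm_command(
  targets=[
    [[0,0,0],[0.001,0.0026,0.02],255],
    [[0,0,0],[0.001,0.0026,0.04],255],
    [[0,0,0],[0.001,0.0026,0.058],255],
    [[0,0,0],[0.001,0.0026,0.07],255],
    [[0,0,0],[0.001,0.0026,0.075],255],
    [[0,0,0],[0.001,0.0026,0.075],255],
    [[0,0,0],[0.001,0.0026,0.077],255],
  ],
)

```text
t: 42.7
eef_pos: [544.4, -154.1, 147.3]
tcp_rot: [-3.141, 0.001, -0.388]
ft_force: [-0.4, -0.7, -0.4]
opening: 0.368
```

```bash
python3 plan.py 543.5 -153.3 146.5 -22.2
```

```text
t 42.7 pos [ 544.4 -154.1  147.3] yaw -22.2 F [-0.4 -0.7 -0.4] op 0.368
  turn [-0.001, 0.001, -0.0] shift [-0.0011, -0.0004, 0.0008] rows>= 0.0
```

>>> arm_command(
  targets=[
    [[0,0,0],[-0.001,0,0.001],255],
    [[0,0,0],[-0.001,0,0.001],255],
  ],
)

```text
t: 42.9
eef_pos: [543.8, -154.0, 146.5]
tcp_rot: [-3.141, -0.001, -0.388]
ft_force: [1.5, 0.9, 3.8]
opening: 0.367
```

>>> arm_command(
  targets=[
    [[0,0,0],[0,0,-0.001],125],
    [[0,0,0],[0,0,-0.001],125],
    [[0,0,0],[0,0,-0.001],125],
    [[0,0,0],[0,0,-0.001],125],
    [[0,0,0],[0,0,-0.02],125],
    [[0,0,0],[0,0,-0.05],125],
    [[0,0,0],[0,0,-0.08],125],
    [[0,0,0],[0,0,-0.1],125],
  ],
)

```text
t: 43.7
eef_pos: [543.4, -154.0, 247.3]
tcp_rot: [-3.141, 0.0, -0.388]
ft_force: [-0.3, -0.3, -0.8]
opening: 0.508
```

```bash
python3 plan.py 400 -60 260 67.8
```

```text
t 43.7 pos [ 543.4 -154.   247.3] yaw -22.2 F [-0.3 -0.3 -0.8] op 0.508
  turn [-0.001, -0.0, -1.572] shift [-0.1683, -0.0328, -0.0126] rows>= 10.5
```

>>> arm_command(
  targets=[
    [[0,0,-0.14],[-0.02,-0.01,-0.01],148],
    [[0,0,-0.28],[-0.05,-0.02,-0.01],148],
    [[0,0,-0.42],[-0.08,-0.03,-0.01],148],
    [[0,0,-0.56],[-0.11,-0.045,-0.01],148],
    [[0,0,-0.7],[-0.13,-0.06,-0.01],148],
    [[0,0,-0.84],[-0.15,-0.07,-0.01],148],
    [[0,0,-0.98],[-0.15,-0.07,-0.01],148],
    [[0,0,-1.12],[-0.15,-0.07,-0.01],148],
  ],
)

```text
t: 44.5
eef_pos: [430.5, -31.9, 256.0]
tcp_rot: [-3.14, -0.0, 0.738]
ft_force: [0.3, 0.5, 0.5]
opening: 0.419
```

```bash
python3 wl.py 13; python3 tier.py 14; python3 plan.py 434 -164 250 67.8
```

```text
top wheel px [406.6 218.2] 58 z 157.7 xy [ 587.5 -171.1] tier [-124.5   51.2]
top wheel px [400.5 234. ] 57 z 158.1 xy [ 543.  -153.4] tier [-172.4   50.7]
top wheel px [435.8 238.6] 54 z 158.3 xy [ 529.9 -251.6] tier [-147.5  -45.2]
top sheet top z 141.7 tilt [-0. -0.] 2229
side wheel px [324.7 151.4] 44 z 156.7 xy [ 529.1 -247.7] tier [-149.7  -41.9]
side wheel px [302.3 169.9] 52 z 157.7 xy [ 587.2 -168.3] tier [-125.9   53.6]
side wheel px [318.3 174.9] 53 z 156.6 xy [ 542.6 -150.2] tier [-174.    53.5]
side tab 94 [-149.5    3. ] ((-148.70542907714844, 1.6128687858581543), (36.78559112548828, 12.19638729095459), 4.512138366699219) zmax 168.3
side sheet top z 141.1 tilt [-0.003  0.003] 1419
top handle 109 [[-275.5, -54.0], [-274.7, -50.2], [-268.8, -33.6], [-257.2, -7.5], [-251.7, -1.6]]
floor 294 [[-227.4, -106.4], [-140.2, 2.8], [-68.1, 112.1]]
walls 417 [[-227.5, -109.4], [-151.1, 17.4], [-83.5, 108.2]]
side handle 109 [[-277.7, -21.6], [-277.3, -10.9], [-272.9, 41.4], [-256.1, 52.2], [-251.5, 54.0]]
floor 167 [[-230.0, -54.4], [-160.7, 106.9], [-60.8, 119.3]]
walls 447 [[-229.7, -108.9], [-152.1, 52.8], [-82.2, 110.4]]
t 44.7 pos [430.8 -32.4 255.7] yaw 41.7 F [-0.6  1.3 -0.6] op 0.423
  turn [-0.002, -0.0, -0.456] shift [-0.0851, 0.1004, 0.0055] rows>= 3.0
```

View pics/w13.png

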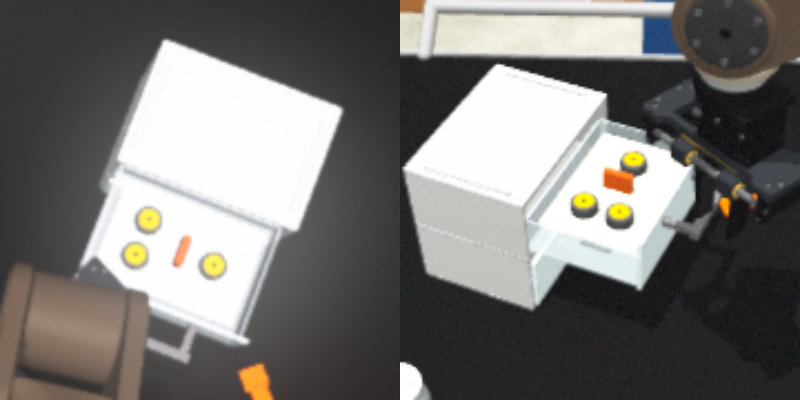

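All three wheels lie flat on the level sheet, at left crop (148,219), (134,254) and (212,265). Now back to the handle.

>>> arm_command(
  targets=[
    [[0,0,-0.12],[-0.025,0.03,0],148],
    [[0,0,-0.24],[-0.05,0.06,0],148],
    [[0,0,-0.36],[-0.07,0.085,0],148],
    [[0,0,-0.456],[-0.087,0.101,0.005],148],
    [[0,0,-0.456],[-0.087,0.101,0.005],148],
    [[0,0,-0.456],[-0.087,0.101,0.005],148],
  ],
)

```text
t: 45.3
eef_pos: [433.4, -165.8, 250.3]
tcp_rot: [-3.139, -0.001, 1.182]
ft_force: [-0.9, 0.5, -0.4]
opening: 0.42
```

```bash
python3 plan.py 432.5 -166.5 143 67.8
```

```text
t 45.3 pos [ 433.4 -165.8  250.3] yaw 67.7 F [-0.9  0.5 -0.4] op 0.42
  turn [-0.003, -0.001, -0.001] shift [-0.0011, -0.0003, 0.1073] rows>= 2.1
```

>>> arm_command(
  targets=[
    [[0,0,0],[-0.001,0,0.03],148],
    [[0,0,0],[-0.001,0,0.06],148],
    [[0,0,0],[-0.001,0,0.085],148],
    [[0,0,0],[-0.001,0,0.1],148],
    [[0,0,0],[-0.001,0,0.107],148],
    [[0,0,0],[-0.001,0,0.107],148],
  ],
)

```text
t: 45.9
eef_pos: [433.1, -165.7, 143.3]
tcp_rot: [-3.139, -0.001, 1.187]
ft_force: [-0.6, 0.5, 0.4]
opening: 0.421
```

>>> arm_command(
  targets=[
    [[0,0,0],[0,0,0],180],
    [[0,0,0],[0,0,0],200],
    [[0,0,0],[0,0,0],255],
    [[0,0,0],[0,0,0],255],
    [[0,0,0],[0,0,0],255],
    [[0,0,0],[0,0,0],255],
  ],
)

```text
t: 46.5
eef_pos: [433.1, -166.5, 143.9]
tcp_rot: [-3.14, -0.001, 1.188]
ft_force: [-2.0, 1.1, 5.8]
opening: 0.125
```

```bash
python3 - <<'E'
from tier import *
from plan import go
print(tier(env.state()["eef_pos"]))
x,y=world(-123,0); go(x,y,144,67.8)
E
```

```text
[-269.24166715   -2.91377982]
t 46.5 pos [ 433.1 -166.5  143.9] yaw 68.0 F [-2.   1.1  5.8] op 0.125
  turn [-0.002, -0.001, 0.004] shift [0.0023, 0.1463, -0.0003] rows>= 2.9
```

>>> arm_command(
  targets=[
    [[0,0,0],[0,0.003,0],255],
    [[0,0,0],[0,0.009,0],255],
    [[0,0,0],[0,0.017,0],255],
    [[0,0,0],[0,0.026,0],255],
    [[0,0,0],[0,0.036,0],255],
    [[0,0,0],[0,0.046,0],255],
    [[0,0,0],[0,0.056,0],255],
    [[0,0,0],[0,0.066,0],255],
  ],
)

```text
t: 47.3
eef_pos: [494.7, -191.3, 143.9]
tcp_rot: [-3.14, -0.001, 1.188]
ft_force: [-2.9, -0.2, 7.7]
opening: 0.118
```

>>> arm_command(
  targets=[
    [[0,0,0],[0,0.01,0],255],
    [[0,0,0],[0,0.02,0],255],
    [[0,0,0],[0,0.03,0],255],
    [[0,0,0],[0,0.04,0],255],
    [[0,0,0],[0,0.05,0],255],
    [[0,0,0],[0,0.059,0],255],
    [[0,0,0],[0,0.066,0],255],
    [[0,0,0],[0,0.07,0],255],
  ],
)

```text
t: 48.1
eef_pos: [559.8, -217.6, 143.9]
tcp_rot: [-3.141, -0.001, 1.188]
ft_force: [-2.2, 0.0, 8.3]
opening: 0.126
```

```bash
python3 - <<'E'
from tier import *
from plan import go
print(tier(env.state()["eef_pos"]))
x,y=world(-123,0); go(x,y,144,67.8)
E
```

```text
[-132.59955404   -2.42086906]
t 48.1 pos [ 559.8 -217.6  143.9] yaw 68.0 F [-2.2  0.   8.3] op 0.126
  turn [-0.001, -0.001, 0.004] shift [0.0024, 0.0096, -0.0001] rows>= 0.2
```

Nearly shut; creep in until the force rises.

>>> arm_command(
  targets=[
    [[0,0,0],[0,0.003,0],255],
    [[0,0,0],[0,0.005,0],255],
    [[0,0,0],[0,0.007,0],255],
    [[0,0,0],[0,0.008,0],255],
    [[0,0,0],[0,0.008,0],255],
  ],
)

```text
t: 48.6
eef_pos: [567.0, -220.5, 144.0]
tcp_rot: [-3.141, -0.001, 1.188]
ft_force: [-0.8, -1.0, 6.4]
opening: 0.123
```

>>> arm_command(
  targets=[
    [[0,0,0],[0,0.001,0],255],
    [[0,0,0],[0,0.002,0],255],
    [[0,0,0],[0,0.002,0],255],
  ],
)

```text
t: 48.9
eef_pos: [568.2, -221.0, 144.0]
tcp_rot: [-3.139, -0.001, 1.188]
ft_force: [-4.3, 0.6, 7.5]
opening: 0.121
```

>>> arm_command(
  targets=[
    [[0,0,0],[0,0.001,0],255],
    [[0,0,0],[0,0.002,0],255],
    [[0,0,0],[0,0.003,0],255],
    [[0,0,0],[0,0.003,0],255],
  ],
)

```text
t: 49.3
eef_pos: [568.2, -221.0, 143.9]
tcp_rot: [-3.132, -0.001, 1.188]
ft_force: [-19.5, 6.8, 17.7]
opening: 0.125
```

It is against the stop (force rose to 20 N, no further motion). Ease off, release, lift.

>>> arm_command(
  targets=[
    [[0,0,0],[0,-0.001,0],255],
    [[0,0,0],[0,-0.0025,0],255],
    [[0,0,0],[0,-0.0025,0],160],
    [[0,0,0],[0,-0.0025,0],160],
    [[0,0,0],[0,-0.0025,0],160],
    [[0,0,0],[0,-0.0025,0],160],
    [[0,0,0],[0,-0.0025,0],160],
  ],
)

```text
t: 50.0
eef_pos: [569.0, -221.2, 143.1]
tcp_rot: [-3.139, -0.001, 1.188]
ft_force: [0.1, -0.1, -0.5]
opening: 0.371
```

>>> arm_command(
  targets=[
    [[0,0,0],[0,0,-0.02],160],
    [[0,0,0],[0,0,-0.05],160],
    [[0,0,0],[0,0,-0.08],160],
    [[0,0,0],[0,0,-0.12],160],
  ],
)

```text
t: 50.4
eef_pos: [568.7, -221.1, 263.4]
tcp_rot: [-3.137, -0.001, 1.188]
ft_force: [-0.8, -0.2, 1.2]
opening: 0.371
```

>>> arm_command(
  targets=[
    [[0,0,0],[0,-0.04,-0.01],160],
    [[0,0,0],[0,-0.08,-0.01],160],
    [[0,0,0],[-0.02,-0.11,-0.01],160],
    [[0,0,0],[-0.05,-0.13,-0.01],160],
    [[0,0,0],[-0.09,-0.14,-0.01],160],
    [[0,0,0],[-0.13,-0.14,-0.01],160],
  ],
)

```text
t: 51.0
eef_pos: [389.3, -290.0, 274.1]
tcp_rot: [-3.14, -0.001, 1.189]
ft_force: [1.2, -0.5, -0.3]
opening: 0.374
```

```bash
python3 - <<'E'
from tier import *
from plan import go
o=snap('20'); go(470,-320,250,67.8)
for n in("top","side"):
    im,d=o[n]; w=cloud(n,d); q=tier(w)
    for z in(160,67):
        m=(abs(w[...,2]-z)<9)&(q[...,0]<-100)&(q[...,0]>-190)&(abs(q[...,1])<40)
        if m.sum()>5: print(n,"handle z",z,m.sum(),np.nanpercentile(q[m],[2,10,50,90,98],axis=0)[:,0].round(1).tolist())
b=o["side"][0][80:240,200:360]; a=o["top"][0][120:280,360:520];cv2.imwrite('pics/c20.png',np.hstack([cv2.resize(x,(400,400)) for x in(a,b)]))
E
```

```text
t 51.1 pos [ 389.3 -292.7  273.6] yaw 67.9 F [ 0.2 -0.1 -0.3] op 0.375
  turn [-0.001, 0.0, 0.001] shift [0.0052, 0.085, 0.0235] rows>= 1.8
top handle z 160 141 [-129.9, -129.1, -124.7, -118.8, -117.5]
top handle z 67 117 [-129.7, -128.7, -123.9, -118.6, -117.3]
side handle z 160 122 [-131.4, -130.5, -126.8, -119.6, -111.5]
side handle z 67 107 [-131.9, -130.7, -126.5, -120.0, -110.7]
```

View pics/c20.png

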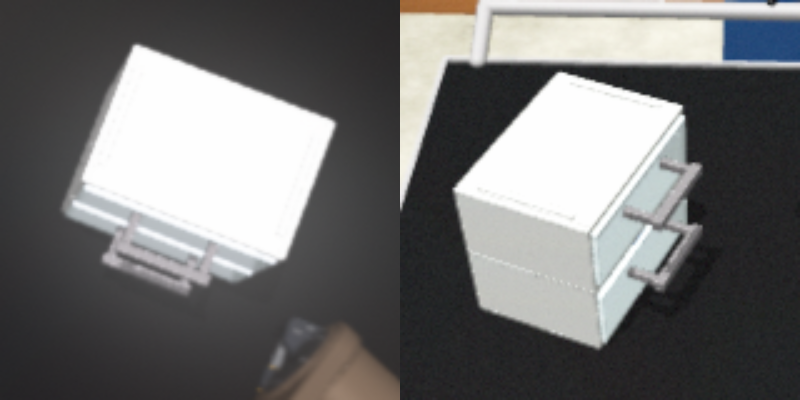

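The upper handle is flush with the fixed lower one (both outer edges at about -130 mm), so the tray is shut. The arm is clear, so I'm handing in.

>>> arm_command(
  targets=[
    [[0,0,0],[0,0,0],160],
    [[0,0,0],[0,0,0],160],
    [[0,0,0],[0,0,0],160],
  ],
)

```text
t: 51.4
eef_pos: [391.1, -288.8, 273.4]
tcp_rot: [-3.14, -0.001, 1.189]
ft_force: [0.1, 0.4, -0.3]
opening: 0.372
```

```bash
python3 -c "
from cell import env
print(env.state()['ft_force'].round(1)); print(env.job_done())"
```

```text
[ 0.1  0.4 -0.3]
the job is handed in; nothing more can be done
None
```

I handed the job in at about 51 s. I pulled the upper tray out about 148 mm and stood the two grey axle assemblies on its floor. I laid the sheet on them with the tab up, put the three yellow-hubbed wheels flat on it, and pushed the tray shut. I left the blue and purple look-alikes, the jar, the scoop and the orange lever alone.

- **Before closing:** the axle tops were at about 138 mm. The sheet was level, with its top at about 141–142 mm, within about 4 mm of the tray's middle. The wheels lay flat on it, with their tops at about 158 mm.
- **After closing:** the upper handle was within about 1 mm of the fixed lower one. The tray stopped against its end at about 20 N, and the arm was clear with no force on it.
- **Not checked:** I could not see inside the shut tray, so how the contents lie there rests on the checks before closing and the slow push.
- **Disagreement:** the two cameras differed by 2–3 mm along the tray's width, well within tolerance. No check failed.

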